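# Knife-edge check of washed centrifuge rotors

## Robot

A 6-joint arm with a two-finger parallel gripper is mounted at the origin on the work surface. World frame = base frame: x ahead of the robot, y to its left, z up, the work surface at z = 0. Lengths are in m, angles in degrees, forces in N, time in s.
With the tool pointing down it reaches from about 0.375 to 0.9 m from the base axis. Payload 3.1 kg.
Tool frame: the origin (TCP) lies on the centre line of the jaws, within the pads' length; the fingertips stand 25 mm ahead of it and the grasp point (between the pads) lies 6 mm ahead of it; z points along the fingers, y is the line along which they close (so a half turn about z gives the same grasp; the last joint's range is limited). The gripper opens to 87 mm and grips with 3 to 60 N. Pads are 19 mm wide; open, the fingers measure 117 mm over their backs; the gripper's body (75 mm by 190 mm) begins 51 mm behind the grasp point.
Start: joints at [54.975, 30.224, 82.088, -0, 67.689, -10.227], TCP at [0.262, 0.567, 0.248] pointing down, gripper open.
Joint ranges: [-176.69, 176.69], [-43.24, 126.21], [12.49, 139.97], [-82, 262], [0, 151.66], [-163.58, 163.58]. Speed limits (degrees/s): [159.86, 159.86, 180, 180, 180, 180].

## Interface

Orientations are given as a 3x3 rotation matrix whose columns are the frame's x, y, z axes.
In Python, from rig import * gives the robot as it stands.
- The arm moves only by the tool step_arm, never from a script. Its argument "steps" is a list of rows, each a list of 7 numbers: the shift along the tool's x, y, z normalised to -1 to 1, where 1 is 0.3 m, then the turn, a rotation vector about the tool's x, y, z normalised to -1 to 1, where 1 is 45 degrees, then the gripper's target within -1 to 1 (shut at 1, half-way at 0, fully open at -1). A call has 1 to 8 rows; each row is the pose to reach, as a shift and turn from the pose commanded when the call began, along the tool's axes at that moment; what a row does not reach only later rows make up. A row lasts 1/12 s, in which the tool goes at most 41.7 mm and 7.16 degrees, less where a joint would pass 70% of its speed; a pose out of reach is approached as far as the arm can. A call with a number of a shift or a turn outside -1 to 1 is refused whole. A call with a gripper value outside its range is refused whole. The fingers move at their own pace and stop on an object; the grip force is fixed at half the most. Time passes only in rows, so rows that repeat a pose let the fingers close. It gives the time, the measured TCP pose, the force, the opening and the grip force at its end, in the units of the state.
- read_state(): the state, without advancing time (a new reading comes with each control period).
- capture(name): name is "side" or "top" or "wrist"; returns a dict with "image" (420x560x3 uint8, red, green, blue), "vertical_fov" (degrees; the focal length in pixels is half the picture's height over the tangent of half this angle, whatever the lens; pixels are square), "cx", "cy" (the principal point, pixels), "k1" (the pictures are not rectified: a ray, as slopes to the right and down, at radius r is drawn at 1 + k1 r^2 times it, then the intrinsics apply), "world_from_camera" (4x4, takes a point from camera to world coordinates); the wrist camera has in their place "T_tool_cam" (4x4, takes a point from camera to tool coordinates, whose origin is the TCP and whose axes are the flange's). Camera axes: x right, y down, z forward; pixel columns grow to the right and rows downward; lengths in m; the calibration is good to about 2 mm. A picture is of the moment at which its call begins: read the wrist's pose just before it. There is no depth.
- hand_in(): hands the job in; it is judged then, once.
The state is a dict: "time_s": time; "joint_positions": joint angles; "qvel": joint speeds; "tau": joint torques, N m; "position": TCP position; "tcp_rot": TCP orientation; "force": force on the tool from outside, world axes, zero at the start; "moment": the same for the moment, N m; "opening": opening from 0.0 (shut) to 1.0 (fully open); "grasp_force": force on a finger pad.
Only numpy, scipy, OpenCV 4.12 (cv2) and the standard library are available. Lean on these libraries where they do the work, as an engineer would, in place of code of your own. Each camera call takes 0.05 s, during which the arm holds its last target. There are 200 camera calls.

## Task

Check the two washed centrifuge rotors one at a time: set the rotor's groove gently on the knife edge of the balancing stand, let go, and see whether it stays level or tips. Hang a rotor that stays level on the draining stand, both leaning pegs through its two holes and pushed fully home; stand a rotor that tips, because something was left in a bucket, upright in the white tray. Put the first one away before you check the second, check both, do not drop or knock anything over, and leave the other things on the bench alone.

Things in the scene. Friction and masses are not known exactly. Their poses are not given: they have to be found in the camera images.
- rotor_1: two-bucket centrifuge rotor, one of two alike: 184 mm long (its y), 44 mm wide (x), 102 mm tall (z), 0.3 to 0.55 kg. At each end a shut blue bucket 44 x 30 x 50 mm, 75 mm from the middle; it stands on their flat bottoms. Aluminium arm between, 40 mm wide, z = 50 to 55 mm. Origin: midway between the buckets, at their undersides. Either end may face either way. One bucket may be heavy: that cannot be seen.
- rotor_1_groove (a point): apex of the inverted 90 degree V groove under rotor_1's middle, at (0, 0, 62 mm) of the rotor; it runs 40 mm along x, mouth 24 mm wide at z = 50 mm. On the edge a rotor in balance stays level, hanging below the edge (within about 4 degrees); a heavy bucket tips it at once until that bucket meets the bench, at about 20 degrees
- rotor_1_grip (a point): where to grip rotor_1: black T handle, at (0, 0, 90 mm) of the rotor. Grip bar 12 mm thick (x), 54 mm long (y), z = 78 to 102 mm, on a stem 12 x 22 mm; below z = 69 mm is the hub, 40 mm wide. Pinch it across x, fingertips no lower than z = 71 mm
- rotor_1_hole (a point): centre, at the underside, of one of rotor_1's two 12 mm round through holes (along z): at (0, 36 mm, 50 mm) of the rotor; the other is at (0, -36 mm, 50 mm)
- rotor_2: two-bucket centrifuge rotor, the other of two alike: 184 mm long (its y), 44 mm wide (x), 102 mm tall (z), 0.3 to 0.55 kg. At each end a shut blue bucket 44 x 30 x 50 mm, 75 mm from the middle; it stands on their flat bottoms. Aluminium arm between, 40 mm wide, z = 50 to 55 mm. Origin: midway between the buckets, at their undersides. Either end may face either way. One bucket may be heavy: that cannot be seen.
- rotor_2_groove (a point): apex of the inverted 90 degree V groove under rotor_2's middle, at (0, 0, 62 mm) of the rotor; it runs 40 mm along x, mouth 24 mm wide at z = 50 mm. On the edge a rotor in balance stays level, hanging below the edge (within about 4 degrees); a heavy bucket tips it at once until that bucket meets the bench, at about 20 degrees
- rotor_2_grip (a point): where to grip rotor_2: black T handle, at (0, 0, 90 mm) of the rotor. Grip bar 12 mm thick (x), 54 mm long (y), z = 78 to 102 mm, on a stem 12 x 22 mm; below z = 69 mm is the hub, 40 mm wide. Pinch it across x, fingertips no lower than z = 71 mm
- rotor_2_hole (a point): centre, at the underside, of one of rotor_2's two 12 mm round through holes (along z): at (0, 36 mm, 50 mm) of the rotor; the other is at (0, -36 mm, 50 mm)
- knife_stand: fixed balancing stand: grey base 110 x 56 x 10 mm, a post 20 mm wide up to 45 mm, then an upright steel blade 3 mm thick, 64 mm long along its own x. Origin: centre of the base underside, on the bench. A rotor level on it has its x along the blade, its origin 28 mm above the bench
- knife_edge (a point): middle of the blade's rounded knife edge (radius 1.5 mm), on its top, 89.5 mm above the bench; a rotor's groove apex comes to rest 0.6 mm above it
- drain_stand: fixed steel draining stand, drip tray 150 x 230 mm with a 12 mm rim; origin at the centre of its underside, on the bench; z up
- peg_head: the draining stand's white seat block 34 x 92 x 8 mm. Origin: middle of its upper face, 140 mm above the bench. Its z runs along the pegs, leaning 30 degrees from upright towards the stand's -x (the robot); its y is level. A rotor fully home lies flat on it: arm underside on the block, rotor origin at (0, 0, -50 mm) here, y axes parallel, z axes the same way
- peg_tip (a point): tip of one of the two steel pegs, at (0, 36 mm, 30 mm) of peg_head; the other at (0, -36 mm, 30 mm). Pegs 8 mm thick, 30 mm long, the last 8 mm tapered to 3 mm. Friction can hold a rotor part way down the slanting pegs: press it home with some 5 to 10 N
- tray: fixed white open tray, outside 130 (x) x 220 (y) x 40 mm high, walls and floor 4 mm. Origin: centre of its underside, on the bench. A rotor fits in it lengthwise along y
- towel: folded yellow towel, fixed, 230 x 215 x 8 mm, on which both rotors stand at the start. Origin: centre of its underside
- tube_basket: bystander: white basket 150 x 110 x 60 mm with a blue grid and tubes up to 90 mm; origin at the centre of its underside
- dropper: bystander: white dropper bottle, 34 mm diameter, 82 mm tall; origin at the centre of its underside
- jar: bystander: small jar with orange cap, 54 mm diameter, 70 mm tall; origin at the centre of its underside
There are look-alikes about, which are no part of the job. What is shaped like the rotor_1 but red is not meant.

How it is judged:
By the outcome, as a careful person would: the job done as asked, in the order asked, and still so for the second after the job is handed in, with the robot touching nothing.
It also fails if it takes over 72 s, if anything falls off the work surface, if the arm or the gripper's body presses on something with over 40 N, if the wrist force passes 120 N, or if a joint passes its speed limit or range.

## Working session

There is one attempt and no reset: what is moved stays moved. The work goes in short steps, Python scripts to look and compute and a tool call to move; the robot and the scene stay as the last step left them, time stands still between calls to the robot, and variables do not carry over. Pictures are saved under pics/ and viewed, at most 10 in all, crops included, and the job is handed in when it is done.

Besides the shell and the picture viewer there is one more tool, called as name([rows], argument=value, ...), one row to a line, values as JSON. step_arm: Moves the arm, as the interface text tells. Scaled input: -1 to 1 covers 0.3 m each way for a shift and 45 degrees each way for a turn. Its arguments: {"type":"object","properties":{"steps":{"type":"array"}},"required":["steps"]}

```bash
mkdir -p pics; ls; python3 - <<'E'
from rig import *
import cv2,numpy as np
for n in ("top","side","wrist"):
    c=capture(n); cv2.imwrite(f"pics/{n}0.png",c["image"][:,:,::-1]); 
    np.save(f"pics/{n}0.npy",c,allow_pickle=True)
    print(n,c["vertical_fov"],c["cx"],c["cy"],c["k1"]); print(np.round(c.get("world_from_camera",c.get("T_tool_cam")),4))
s=read_state();print(s)
E
```

```text
pics
top 55.647220864916406 282.1715184332149 208.83269662464693 -0.05011891781783185
[[-0.0271 -0.9933  0.1126  0.4131]
 [-0.9996  0.0265 -0.0066 -0.0988]
 [ 0.0036 -0.1127 -0.9936  1.3588]
 [ 0.      0.      0.      1.    ]]
side 46.906498700199585 281.69666900022014 209.4752449622872 -0.03866759372523263
[[ 0.8365 -0.3504  0.4212  0.0487]
 [-0.5477 -0.5574  0.624  -0.825 ]
 [ 0.0162 -0.7527 -0.6582  0.8654]
 [ 0.      0.      0.      1.    ]]
wrist 63.964663205935466 285.5120983529749 210.8975912134254 0.017215695427337648
[[-1.300e-03 -9.527e-01 -3.038e-01  8.410e-02]
 [ 1.000e+00 -1.300e-03 -1.000e-04  1.000e-04]
 [-3.000e-04 -3.038e-01  9.527e-01 -1.377e-01]
 [ 0.000e+00  0.000e+00  0.000e+00  1.000e+00]]
{'time_s': 0.15, 'joint_positions': array([ 5.49742428e+01,  3.02671236e+01,  8.21378617e+01,  3.92670716e-04,
        6.76894632e+01, -1.02272855e+01]), 'qvel': array([-0.09248765, -0.20630773, -0.1596157 , -0.02003756, -0.01268639,
        0.04886522]), 'tau': array([ 1.02148497e-03, -4.40426266e+01, -1.76843727e+01,  6.33952324e-02,
        5.51704376e-02, -6.15250451e-05]), 'position': array([0.26181951, 0.56696103, 0.24680141]), 'tcp_rot': array([[-9.07787431e-01,  4.19429465e-01, -9.51304470e-04],
       [ 4.19430437e-01,  9.07786482e-01, -1.34625753e-03],
       [ 2.98921261e-04, -1.62112172e-03, -9.99998641e-01]]), 'force': array([ 0.37835747, -0.35465519, -0.18172692]), 'moment': array([-0.00018759,  0.02158059,  0.00270287]), 'grasp_force': 0.0, 'opening': 1.001099726657835}
```

View pics/top0.png

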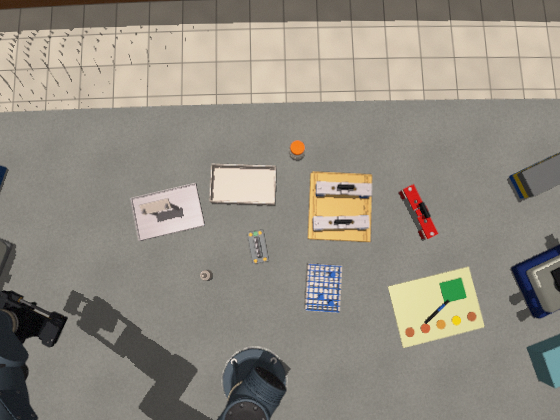

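View pics/side0.png

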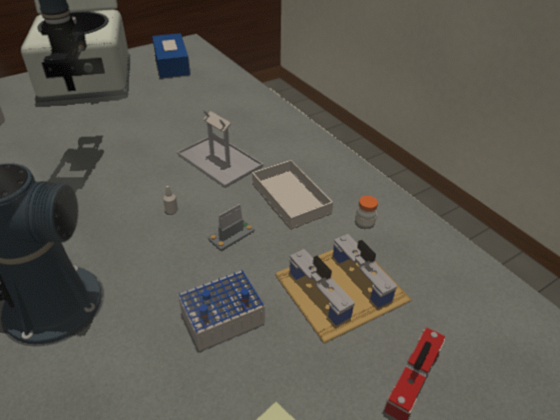

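The top view shows two silver rotors on the yellow towel at about (343,188) and (340,223), which fit. The red one at (418,212) is the look-alike and stays out. The tray is at (243,185), the drain stand at (168,211), the knife stand at (258,246), the jar at (297,149), the dropper at (206,275) and the basket at (323,288). I'll confirm with one enlarged crop.

```bash
cat > h.py <<'E'
import numpy as np,cv2
from scipy.spatial.transform import Rotation as R
def K(c):
    f=210/np.tan(np.radians(c["vertical_fov"]/2)); return f
def rays(c,px,T=None):
    px=np.atleast_2d(np.array(px,float)); d=(px-[c["cx"],c["cy"]])/K(c)
    u=d.copy()
    for _ in range(8): u=d/(1+c["k1"]*(u**2).sum(1,keepdims=True))
    T=c["world_from_camera"] if T is None else T
    v=np.c_[u,np.ones(len(u))]@T[:3,:3].T
    return T[:3,3],v
def plane(c,px,z,T=None):
    o,v=rays(c,px,T); return o+v*((z-o[2])/v[:,2])[:,None]
def proj(c,P,T=None):
    T=c["world_from_camera"] if T is None else T
    p=(np.atleast_2d(P)-T[:3,3])@T[:3,:3]; u=p[:,:2]/p[:,2:]
    return u*(1+c["k1"]*(u**2).sum(1,keepdims=True))*K(c)+[c["cx"],c["cy"]]
def wT(s,c):
    A=np.eye(4);A[:3,:3]=s["tcp_rot"];A[:3,3]=s["position"]; return A@c["T_tool_cam"]
def snap(name,tag):
    from rig import capture,read_state
    s=read_state(); c=capture(name)
    if name=="wrist": c["world_from_camera"]=wT(s,c)
    np.save(f"pics/{tag}.npy",c,allow_pickle=True); cv2.imwrite(f"pics/{tag}.png",c["image"][:,:,::-1]); return c
def load(tag): return np.load(f"pics/{tag}.npy",allow_pickle=True).item()
def tri(c1,p1,c2,p2):
    o1,v1=rays(c1,p1);o2,v2=rays(c2,p2);v1=v1[0];v2=v2[0]
    t=np.linalg.lstsq(np.c_[v1,-v2],o2-o1,rcond=None)[0]
    a=o1+t[0]*v1;b=o2+t[1]*v2; return (a+b)/2,np.linalg.norm(a-b)
E
python3 - <<'E'
from h import *
c=load("top0")
im=c["image"][135:325,125:445,::-1]; cv2.imwrite("pics/crop0.png",cv2.resize(im,None,fx=2.5,fy=2.5,interpolation=cv2.INTER_CUBIC))
E
```

```text
(no output)
```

View pics/crop0.png

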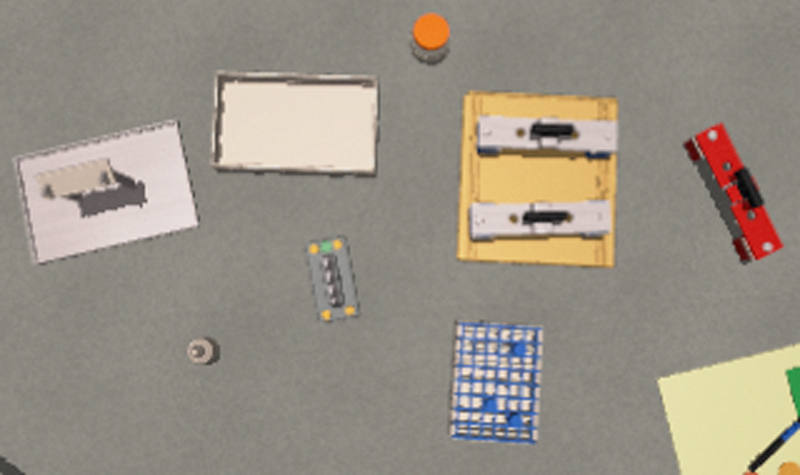

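The crop confirms it: the two silver and blue rotors are on the towel at crop (548,132) and (541,218), and the red one at (735,190) is excluded. Next are coarse positions from the top view.

```bash
python3 - <<'E'
from h import *
c=load("top0")
def P(l,z): return plane(c,np.array(l)/2.5+[125,135],z)
def rep(n,l,z):
    p=P(l,z); print(n,np.round(p[:,:2]*1000).tolist(),"mean",np.round(p.mean(0)*1000))
rep("farhandle",[(531,130),(575,130)],.11)
rep("farholes",[(520,132),(590,134)],.063)
rep("nearhandle",[(524,217),(568,217)],.11)
rep("nearholes",[(514,218),(584,219)],.063)
rep("knifebase",[(308,243),(344,237),(358,314),(321,321)],.01)
rep("tray",[(217,72),(378,77),(375,175),(212,170)],.04)
rep("drain",[(13,160),(178,122),(200,225),(37,263)],.012)
rep("seat",[(35,178),(108,160),(115,182),(42,200)],.14)
rep("jar",[(431,30)],.07);rep("dropper",[(203,350)],.08);rep("basket",[(456,320),(544,325),(538,442),(450,440)],.06)
E
```

```text
farhandle [[620.0, -285.0], [618.0, -341.0]] mean [ 619. -313.  110.]
farholes [[625.0, -277.0], [620.0, -370.0]] mean [ 623. -323.   63.]
nearhandle [[509.0, -271.0], [508.0, -327.0]] mean [ 508. -299.  110.]
nearholes [[512.0, -265.0], [508.0, -356.0]] mean [ 510. -310.   63.]
knifebase [[489.0, 9.0], [496.0, -40.0], [392.0, -56.0], [384.0, -6.0]] mean [440. -23.  10.]
tray [[722.0, 126.0], [709.0, -91.0], [576.0, -84.0], [589.0, 134.0]] mean [649.  21.  40.]
drain [[614.0, 413.0], [660.0, 185.0], [517.0, 156.0], [471.0, 378.0]] mean [566. 283.  12.]
seat [[571.0, 337.0], [591.0, 246.0], [564.0, 237.0], [544.0, 328.0]] mean [567. 287. 140.]
jar [[764.0, -164.0]] mean [ 764. -164.   70.]
dropper [[353.0, 140.0]] mean [353. 140.  80.]
basket [[382.0, -184.0], [372.0, -298.0], [223.0, -284.0], [229.0, -172.0]] mean [ 301. -235.   60.]
```

```bash
cat >> h.py <<'E'
def Rd(yaw):  # tool down, tool x at yaw deg
    a=np.radians(yaw); x=np.array([np.cos(a),np.sin(a),0]); z=np.array([0,0,-1.]); return np.c_[x,np.cross(z,x),z]
def go(p,Rt,s=None):
    from rig import read_state
    s=s or read_state(); R0=s["tcp_rot"]
    d=R0.T@(np.array(p)-s["position"])/.3; r=R.from_matrix(R0.T@Rt).as_rotvec(degrees=True)/45
    print("t",round(s["time_s"],2),"pos",np.round(s["position"],4),"shift",np.round(d,4),"turn",np.round(r,4),"rows",round(max(np.linalg.norm(d)*300/41.7,np.linalg.norm(r)*45/7.16),1))
E
python3 - <<'E'
from h import *
go([.56,.29,.34],Rd(102))
E
```

```text
t 0.15 pos [0.2618 0.567  0.2468] shift [-1.2894 -0.4217 -0.3104] turn [-2.1000e-03  6.0000e-04  1.1823e+00] rows 10.0
```

step_arm([
  [-1,-0.33,-0.31,0,0,0.95,-1],
  [-1,-0.33,-0.31,0,0,0.95,-1],
  [-1,-0.33,-0.31,0,0,0.95,-1],
  [-1,-0.33,-0.31,0,0,0.95,-1],
  [-1,-0.33,-0.31,0,0,0.95,-1],
  [-1,-0.33,-0.31,0,0,0.95,-1],
  [-1,-0.33,-0.31,0,0,0.95,-1],
  [-1,-0.33,-0.31,0,0,0.95,-1],
])

```text
time_s: 0.82
position: [0.4943, 0.3497, 0.3411]
tcp_rot: [[-0.381, 0.925, 0.0], [0.925, 0.381, -0.0], [-0.0, 0.0, -1.0]]
force: [0.5, 0.6, 0.2]
opening: 1.0
grasp_force: 0.0
```

```bash
python3 - <<'E'
from h import *
go([.56,.29,.34],Rd(102))
E
```

```text
t 0.82 pos [0.4943 0.3497 0.3411] shift [-0.2675  0.1265  0.0037] turn [1.000e-04 4.000e-04 2.311e-01] rows 2.1
```

step_arm([
  [-0.25,0.12,0,0,0,0.2,-1],
  [-0.25,0.12,0,0,0,0.2,-1],
  [-0.25,0.12,0,0,0,0.2,-1],
  [-0.25,0.12,0,0,0,0.2,-1],
  [-0.25,0.12,0,0,0,0.2,-1],
])

```text
time_s: 1.23
position: [0.5543, 0.2959, 0.3399]
tcp_rot: [[-0.232, 0.973, -0.002], [0.973, 0.232, 0.0], [0.001, -0.002, -1.0]]
force: [-0.2, 0.8, -0.1]
opening: 0.997
grasp_force: 0.0
```

```bash
python3 - <<'E'
from h import *
c=snap("wrist","w1")
go([.50,.03,.32],Rd(95))
E
```

```text
t 1.28 pos [0.5538 0.2966 0.34  ] shift [-0.8223 -0.3817  0.0671] turn [-0.0022 -0.0004  0.1889] rows 6.5
```

View pics/w1.png

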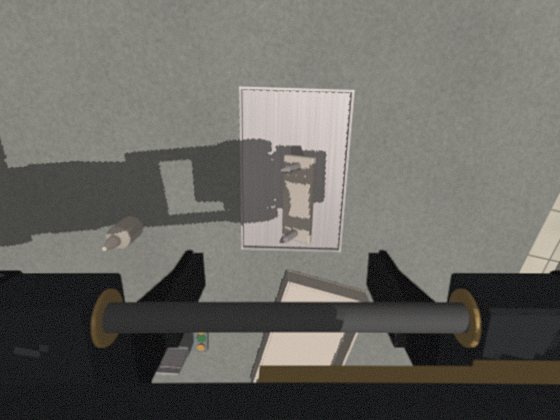

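The wrist view shows the drip tray with corners near (239,87), (354,90), (340,251) and (241,249), the seat block at about (300,197), and pegs at about (290,168) and (289,238). I'll enlarge it for sub-pixel readings.

```bash
python3 - <<'E'
from h import *
c=load("w1")
im=c["image"][80:260,230:360,::-1]; cv2.imwrite("pics/crop1.png",cv2.resize(im,None,fx=3.3,fy=3.3,interpolation=cv2.INTER_CUBIC))
E
```

```text
(no output)
```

View pics/crop1.png

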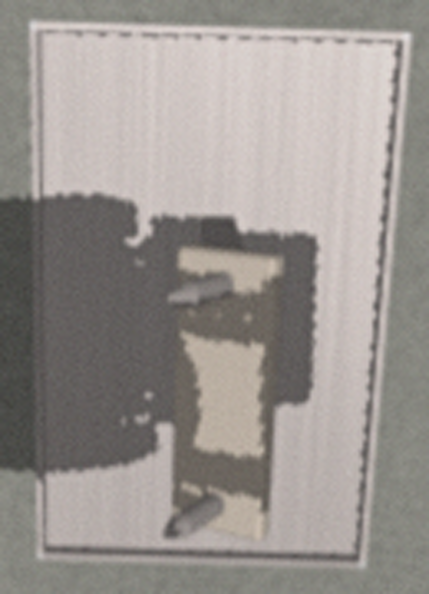

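step_arm([
  [-0.82,-0.38,0.07,0,0,0.19,-1],
  [-0.82,-0.38,0.07,0,0,0.19,-1],
  [-0.82,-0.38,0.07,0,0,0.19,-1],
  [-0.82,-0.38,0.07,0,0,0.19,-1],
  [-0.82,-0.38,0.07,0,0,0.19,-1],
  [-0.82,-0.38,0.07,0,0,0.19,-1],
  [-0.82,-0.38,0.07,0,0,0.19,-1],
  [-0.82,-0.38,0.07,0,0,0.19,-1],
])

```text
time_s: 1.95
position: [0.4994, 0.0283, 0.3193]
tcp_rot: [[-0.083, 0.997, -0.002], [0.997, 0.083, -0.001], [-0.001, -0.002, -1.0]]
force: [-0.6, 0.0, -0.2]
opening: 0.998
grasp_force: 0.0
```

Peg tips are at crop (169,299) and (169,531). The seat block corners are at (180,248), (284,263) and (265,537). The tray corners are at (30,24), (411,34), (363,569) and (40,560). Now I'll compute the peg head and snap the view from here.

```bash
python3 - <<'E'
from h import *
c=load("w1")
def P(l,z): return plane(c,np.array(l)/3.3+[230-.5+.15,80-.5+.15],z)
d=P([(30,24),(411,34),(363,569),(40,560)],.012); print("drain",np.round(d*1000,1).tolist(),d.mean(0))
yaw=[np.degrees(np.arctan2(*(v[::-1][1:]))) for v in (d[1]-d[0],d[2]-d[3])]
yy=[np.degrees(np.arctan2(v[1],v[0]))-90 for v in (d[0]-d[3],d[1]-d[2])]; print(yaw,yy, [np.linalg.norm(d[i]-d[i-1]) for i in range(4)])
t=P([(169,299),(169,531)],.166); print("tips",np.round(t*1000,1).tolist()); v=t[0]-t[1]; print(np.linalg.norm(v),np.degrees(np.arctan2(v[1],v[0]))-90)
a=np.radians(np.degrees(np.arctan2(v[1],v[0]))-90); xs=np.array([np.cos(a),np.sin(a),0])
print("head",t.mean(0)-.03*(np.array([0,0,.866])-.5*xs))
b=np.r_[P([(284,263),(265,537)],.1485),P([(180,248)],.1315)]; print("block",np.round(b*1000,1).tolist(), np.linalg.norm(b[0]-b[1]))
c=snap("wrist","w2"); 
E
```

```text
drain [[470.3, 383.6, 12.0], [617.1, 414.6, 12.0], [663.0, 188.8, 12.0], [518.2, 158.9, 12.0]] [0.56716009 0.28650084 0.012     ]
[np.float64(11.911535628716463), np.float64(11.671966336551009)] [np.float64(12.037352311543657), np.float64(11.478160657569347)] [np.float64(0.2297457704003909), np.float64(0.15001908311148754), np.float64(0.23036968550953518), np.float64(0.14777341475875025)]
tips [[543.9, 319.0, 166.0], [560.0, 249.8, 166.0]]
0.07107809456258204 13.10570213225688
head [0.56659977 0.28782582 0.14002   ]
block [[575.2, 334.1, 148.5], [591.9, 247.7, 148.5], [544.6, 328.9, 131.5]] 0.0879822362719852
```

View pics/w2.png

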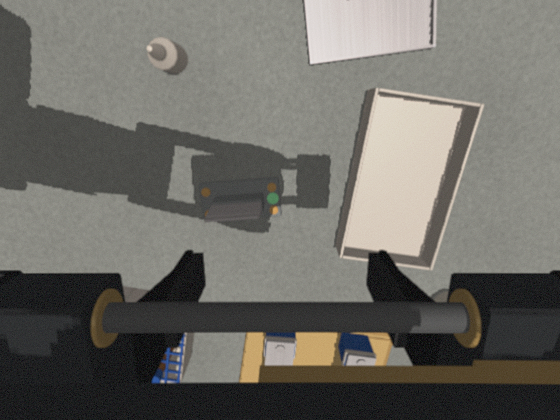

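The tray corners are at (376,89), (482,104), (433,268) and (338,257). The knife stand is at about (238,200) in shadow, so I'll enlarge it brightened.

```bash
python3 - <<'E'
from h import *
c=load("w2")
t=plane(c,[(376,89),(482,104),(433,268),(338,257)],.04); print(np.round(t*1000,1).tolist(),t.mean(0))
print([np.degrees(np.arctan2(v[1],v[0])) for v in (t[1]-t[0],t[2]-t[3],t[0]-t[3],t[1]-t[2])],[np.linalg.norm(t[i]-t[i-1]) for i in range(4)])
im=c["image"][165:240,185:295,::-1]; im=(255*(im/255.)**.5).astype(np.uint8); cv2.imwrite("pics/crop2.png",cv2.resize(im,None,fx=7,fy=7,interpolation=cv2.INTER_CUBIC))
go([.56,-.36,.30],Rd(90))
E
```

```text
[[595.4, 136.2, 40.0], [721.5, 129.5, 40.0], [710.9, -85.8, 40.0], [579.3, -80.4, 40.0]] [0.65176576 0.02486052 0.04      ]
[np.float64(-3.0656890572512476), np.float64(-2.3537384804373387), np.float64(85.77143183329363), np.float64(87.17726798066252)] [np.float64(0.21726399016116507), np.float64(0.1263057493579246), np.float64(0.21558548782144626), np.float64(0.1316393802286628)]
t 2.0 pos [0.5001 0.0301 0.3196] shift [-1.3127  0.0897  0.0646] turn [-0.0007 -0.0006  0.1071] rows 9.5
```

View pics/crop2.png

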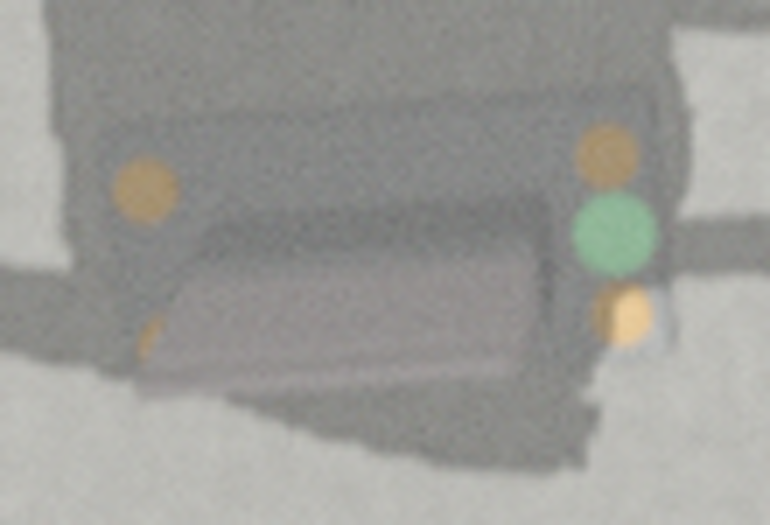

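```bash
python3 - <<'E'
from h import *
c=load("w2")
def P(l,z): return plane(c,np.array(l)/7+[185-.5+.07,165-.5+.07],z)
b=P([(138,388),(524,364)],.0893); v=b[1]-b[0]; print(b*1000,b.mean(0),np.linalg.norm(v),np.degrees(np.arctan2(v[1],v[0])))
s=P([(145,190),(607,155),(625,317)],.0105); print(s*1000,(s[0]+s[2])/2); 
v=s[1]-s[0];print(np.linalg.norm(v),np.degrees(np.arctan2(v[1],v[0])));v=s[1]-s[2];print(np.linalg.norm(v),np.degrees(np.arctan2(v[1],v[0]))-90)
E
```

```text
[[408.81428226 -23.79941352  89.3       ]
 [472.16108837 -14.32923667  89.3       ]] [ 0.44048769 -0.01906433  0.0893    ] 0.06405077746728456 8.502595073844791
[[391.82970178 -11.78475744  10.5       ]
 [481.33443526   2.7225475   10.5       ]
 [487.19444359 -29.98426906  10.5       ]] [ 0.43951207 -0.02088451  0.0105    ]
0.0906728140782526 9.206675175268913
0.033227632285394486 10.157781806509988
```

step_arm([
  [-1,0.09,0.06,0,0,0.1,-1],
  [-1,0.09,0.06,0,0,0.1,-1],
  [-1,0.09,0.06,0,0,0.1,-1],
  [-1,0.09,0.06,0,0,0.1,-1],
  [-1,0.09,0.06,0,0,0.1,-1],
  [-1,0.09,0.06,0,0,0.1,-1],
  [-1,0.09,0.06,0,0,0.1,-1],
  [-1,0.09,0.06,0,0,0.1,-1],
])

```text
time_s: 2.67
position: [0.556, -0.2703, 0.3011]
tcp_rot: [[-0.006, 1.0, 0.002], [1.0, 0.006, -0.004], [-0.004, 0.002, -1.0]]
force: [0.2, -0.3, 1.1]
opening: 1.0
grasp_force: 0.0
```

step_arm([
  [-0.32,0,0,0,0,0,-1],
  [-0.32,0,0,0,0,0,-1],
  [-0.32,0,0,0,0,0,-1],
  [-0.32,0,0,0,0,0,-1],
  [-0.32,0,0,0,0,0,-1],
])

```text
time_s: 3.08
position: [0.5552, -0.3603, 0.3011]
tcp_rot: [[-0.008, 1.0, -0.0], [1.0, 0.008, 0.002], [0.002, -0.0, -1.0]]
force: [-0.7, 1.0, -0.0]
opening: 0.999
grasp_force: 0.0
```

```bash
python3 - <<'E'
from h import *
c=snap("wrist","w3"); im=c["image"].astype(int); hsv=cv2.cvtColor(c["image"],cv2.COLOR_RGB2HSV)
go([.56,-.36,.30],Rd(90))
cv2.imwrite("pics/w3c.png",cv2.resize(c["image"][60:280,140:460,::-1],None,fx=2.5,fy=2.5,interpolation=cv2.INTER_CUBIC))
E
```

```text
t 3.13 pos [ 0.5551 -0.3595  0.3012] shift [-0.0017  0.0163  0.0041] turn [-0.0007 -0.0028  0.0117] rows 0.1
```

View pics/w3c.png

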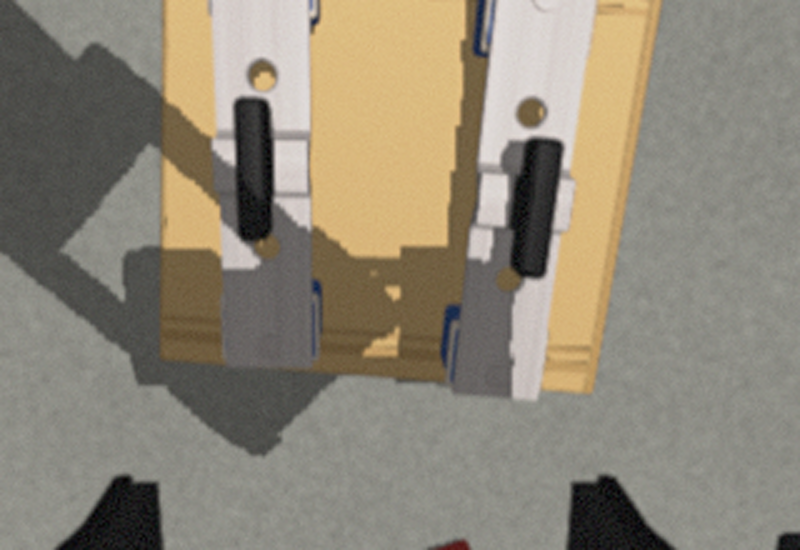

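Near rotor: holes at crop (262,75) and (265,246), handle centre (254,169). Far rotor: holes at (531,113) and (509,280), handle centre (537,208).

```bash
python3 - <<'E'
from h import *
c=load("w3")
def P(l,z): return plane(c,np.array(l)/2.5+[140-.3,60-.3],z)
for n,h,k in (("near",[(262,75),(265,246)],[(236,99),(270,99),(240,240),(272,238)]),("far",[(531,113),(509,280)],[(525,139),(562,142),(514,274),(547,277)])):
    a=P(h,.063);v=a[0]-a[1];b=P(k,.110);w=b[0]+b[1]-b[2]-b[3]
    print(n,a.mean(0),np.linalg.norm(v),np.degrees(np.arctan2(v[1],v[0])),"handle",b.mean(0),np.linalg.norm(w)/2,np.degrees(np.arctan2(w[1],w[0])))
E
```

```text
near [ 0.51075318 -0.298045    0.063     ] 0.07170954840533966 89.29213925241328 handle [ 0.51273267 -0.298169    0.11      ] 0.05167279967691292 89.32757318532079
far [ 0.62269419 -0.31256323  0.063     ] 0.07203863082421376 85.98386965343978 handle [ 0.62106466 -0.31201294  0.11      ] 0.05124466715758332 88.42266648600378
```

```bash
python3 - <<'E'
from h import *
go([.5115,-.298,.107],Rd(89.3))
E
```

```text
t 3.13 pos [ 0.5551 -0.3595  0.3012] shift [ 0.205  -0.1431  0.648 ] turn [-0.0007 -0.0028  0.0272] rows 5.0
```

step_arm([
  [0.205,-0.143,0.2,0,0,0.027,-1],
  [0.205,-0.143,0.3,0,0,0.027,-1],
  [0.205,-0.143,0.4,0,0,0.027,-1],
  [0.205,-0.143,0.48,0,0,0.027,-1],
  [0.205,-0.143,0.55,0,0,0.027,-1],
  [0.205,-0.143,0.6,0,0,0.027,-1],
  [0.205,-0.143,0.648,0,0,0.027,-1],
  [0.205,-0.143,0.648,0,0,0.027,-1],
])

```text
time_s: 3.8
position: [0.51, -0.2969, 0.1048]
tcp_rot: [[0.011, 1.0, -0.005], [1.0, -0.011, 0.005], [0.005, -0.005, -1.0]]
force: [0.1, 1.2, -0.4]
opening: 1.004
grasp_force: 0.0
```

```bash
python3 - <<'E'
from h import *
go([.5115,-.298,.107],Rd(89.3))
E
```

```text
t 3.8 pos [ 0.51   -0.2969  0.1048] shift [-0.0036  0.0051 -0.0074] turn [-0.0061 -0.0061  0.0011] rows 0.1
```

step_arm([
  [-0.003,0.005,-0.006,0,0,0,-1],
  [-0.003,0.005,-0.006,0,0,0,-0.3],
  [-0.003,0.005,-0.006,0,0,0,0.3],
  [-0.003,0.005,-0.006,0,0,0,0.6],
  [-0.003,0.005,-0.006,0,0,0,1],
  [-0.003,0.005,-0.006,0,0,0,1],
  [-0.003,0.005,-0.006,0,0,0,1],
  [-0.003,0.005,-0.006,0,0,0,1],
])

```text
time_s: 4.47
position: [0.5125, -0.3021, 0.1091]
tcp_rot: [[0.014, 1.0, 0.0], [1.0, -0.014, -0.0], [-0.0, 0.0, -1.0]]
force: [-0.9, -0.8, -0.3]
opening: 0.555
grasp_force: 0.0
```

step_arm([
  [0,0,0,0,0,0,1],
  [0,0,0,0,0,0,1],
  [0,0,0,0,0,0,1],
  [0,0,0,0,0,0,1],
  [0,0,0,0,0,0,1],
])

```text
time_s: 4.88
position: [0.5125, -0.302, 0.1089]
tcp_rot: [[0.014, 1.0, -0.0], [1.0, -0.014, 0.0], [0.0, -0.0, -1.0]]
force: [0.2, -0.1, 0.6]
opening: 0.174
grasp_force: 0.4
```

```bash
python3 - <<'E'
from h import *
from rig import *
s=read_state();print(s["position"],s["opening"]*87,s["force"],s["moment"],s["grasp_force"])
go([.5115,-.298,.26],Rd(89.3))
E
```

```text
[ 0.51252356 -0.30196542  0.10887073] 15.165056338040124 [ 0.17557315 -0.13955784  0.58716765] [-0.01521431  0.07465862 -0.0468861 ] 0.3591843734466238
t 4.88 pos [ 0.5125 -0.302   0.1089] shift [ 0.0132 -0.0037 -0.5038] turn [-0.0001 -0.0001 -0.0026] rows 3.6
```

step_arm([
  [0,0,0,0,0,0,1],
  [0,0,0,0,0,0,1],
  [0,0,0,0,0,0,1],
  [0,0,0,0,0,0,1],
  [0,0,0,0,0,0,1],
])

```text
time_s: 5.3
position: [0.5124, -0.3018, 0.1087]
tcp_rot: [[0.014, 1.0, -0.001], [1.0, -0.014, 0.0], [0.0, -0.001, -1.0]]
force: [-0.1, -0.2, -0.7]
opening: 0.138
grasp_force: 29.9
```

```bash
python3 - <<'E'
from h import *
from rig import *
s=read_state();print(s["position"],s["opening"]*87,s["force"],s["moment"],s["grasp_force"])
c=snap("wrist","w4")
E
```

```text
[ 0.51235229 -0.30183144  0.10872167] 12.02407143575944 [-0.12935588 -0.23976982 -0.68613668] [-0.08081717  0.06365915  0.06195007] 29.94653803529218
```

```bash
python3 - <<'E'
from h import *
c=load("w4"); p=proj(c,[[.5123,-.262,.063],[.5123,-.298+.092,.063]]); print(p)
x,y=p[0].astype(int)
g=cv2.cvtColor(c["image"],cv2.COLOR_RGB2HSV)
w=g[y-30:y+30,x-35:x+35]
m=((w[:,:,1]>90)&(w[:,:,0]<40)).astype(np.uint8)
n,l,st,ce=cv2.connectedComponentsWithStats(m)
for i in range(1,n):
    if st[i,4]>30:
        q=ce[i]+[x-35,y-30]; print(st[i],q,plane(c,[q],.063))
cv2.imwrite("pics/w4c.png",cv2.resize(c["image"][:300,150:450,::-1],None,fx=2,fy=2))
E
```

```text
[[284.50873643 187.00878593]
 [282.71253831  79.56834389]]
[ 26  22  20  17 260] [284.83846154 187.02692308] [[ 0.51248443 -0.26201321  0.063     ]]
```

```bash
cat >> h.py <<'E'
O1=np.array([.0038,0,.1007])
def goR(p,Rt,o=O1): go(np.array(p)-Rt@o,Rt)
E
python3 - <<'E'
from h import *
go([.5115,-.298,.26],Rd(89.3))
E
```

```text
t 5.35 pos [ 0.5124 -0.3018  0.1087] shift [ 0.0129 -0.0034 -0.5042] turn [-0.0006 -0.0005 -0.0024] rows 3.6
```

step_arm([
  [0,0,-0.02,0,0,0,1],
  [0,0,-0.05,0,0,0,1],
  [0,0,-0.1,0,0,0,1],
  [0,0,-0.2,0,0,0,1],
  [0,0,-0.3,0,0,0,1],
  [0,0,-0.4,0,0,0,1],
  [0,0,-0.5,0,0,0,1],
  [0,0,-0.5,0,0,0,1],
])

```text
time_s: 6.02
position: [0.5156, -0.3043, 0.2665]
tcp_rot: [[0.014, 1.0, 0.011], [1.0, -0.014, -0.009], [-0.009, 0.011, -1.0]]
force: [0.6, -0.4, -3.7]
opening: 0.138
grasp_force: 30.0
```

```bash
python3 - <<'E'
from h import *
from rig import *
s=read_state();print(s["opening"]*87,s["force"],s["moment"],s["grasp_force"])
goR([.4403,-.0195,.16],Rd(98.7))
E
```

```text
12.002919013972742 [ 0.55387925 -0.4126362  -3.72817085] [-0.19582338 -0.10641863 -0.00677692] 29.965520943515003
t 6.02 pos [ 0.5156 -0.3043  0.2665] shift [ 0.9334 -0.2623  0.0076] turn [ 0.0133  0.013  -0.2113] rows 7.0
```

step_arm([
  [0.2,-0.05,0,0,0,-0.21,1],
  [0.33,-0.1,0,0,0,-0.21,1],
  [0.46,-0.14,0,0,0,-0.21,1],
  [0.58,-0.18,0,0,0,-0.21,1],
  [0.7,-0.22,0,0,0,-0.21,1],
  [0.8,-0.25,0,0,0,-0.21,1],
  [0.88,-0.26,0,0,0,-0.21,1],
  [0.93,-0.26,0,0,0,-0.21,1],
])

```text
time_s: 6.68
position: [0.4351, -0.0183, 0.2583]
tcp_rot: [[-0.152, 0.988, -0.004], [0.988, 0.152, 0.002], [0.003, -0.004, -1.0]]
force: [0.6, -0.6, -4.0]
opening: 0.133
grasp_force: 30.0
```

step_arm([
  [0,0,0.1,0,0,0,1],
  [0,0,0.15,0,0,0,1],
  [0,0,0.2,0,0,0,1],
  [0,0,0.2,0,0,0,1],
])

```text
time_s: 7.02
position: [0.4361, -0.021, 0.1965]
tcp_rot: [[-0.15, 0.989, -0.006], [0.989, 0.151, 0.002], [0.003, -0.006, -1.0]]
force: [-0.8, -0.2, -4.0]
opening: 0.135
grasp_force: 30.0
```

```bash
python3 - <<'E'
from h import *
from rig import *
s=read_state();print(s["opening"]*87,s["force"],s["moment"],s["grasp_force"])
goR([.4403,-.0195,.028],Rd(98.7))
c=snap("wrist","w5"); Rt=s["tcp_rot"]; o=s["position"]+Rt@O1
p=proj(c,[s["position"]+Rt@(O1+[.036,0,-.055])])[0];print(p)
cv2.imwrite("pics/w5c.png",cv2.resize(c["image"][60:260,150:450,::-1],None,fx=2.6,fy=2.6))
x,y=p.astype(int)
g=cv2.cvtColor(c["image"],cv2.COLOR_RGB2HSV); w=g[y-12:y+13:2,x-12:x+13:2,2]; print(w)
E
```

```text
11.781425026400818 [-0.80432401 -0.24594088 -4.02389972] [-0.09703879  0.12104995  0.01095517] 29.99764961656183
t 7.02 pos [ 0.4361 -0.021   0.1965] shift [-0.0105  0.016   0.2259] turn [-0.0077 -0.0037 -0.001 ] rows 1.6
[285.51003122 187.03168085]
[[235 235 233 236 235 237 236 235 235 237 234 232 233]
 [235 233 236 237 236 238 237 236 237 236 234 233 233]
 [236 237 235 235 231 226 219 219 224 235 235 233 233]
 [198 198 214 192 162 127 110 121 139 186 225 235 233]
 [119 118 111  94  91  82  86  85  86 105 151 222 233]
 [121 119  86  75  83  76  77  78  80  71  87 169 231]
 [121 101  72  80  76  74  78  73  75  72  70 117 217]
 [123 104  75  74  73  73  75  75  74  73  74  78 153]
 [117 100  73  79  71  73  75  76  78  79  74  78 131]
 [117 107  81  77  81  77  79  82  79  84  79  91 111]
 [123 117  91  82  86  86  83  90  86  87  81 106 116]
 [120 116 108  94  95  95  95  95  95 100 101 113 121]
 [121 116 114 113 102 103 100 102 101 109 117 117 122]]
```

step_arm([
  [-0.01,0.016,0.1,-0.007,-0.003,0,1],
  [-0.01,0.016,0.16,-0.007,-0.003,0,1],
  [-0.01,0.016,0.19,-0.007,-0.003,0,1],
  [-0.01,0.016,0.2,-0.007,-0.003,0,1],
  [-0.01,0.016,0.2,-0.007,-0.003,0,1],
  [-0.01,0.016,0.2,-0.007,-0.003,0,1],
])

```text
time_s: 7.57
position: [0.4445, -0.0245, 0.1398]
tcp_rot: [[-0.15, 0.989, 0.008], [0.989, 0.15, -0.002], [-0.003, 0.007, -1.0]]
force: [-0.2, 0.6, -4.1]
opening: 0.13
grasp_force: 30.0
```

```bash
python3 - <<'E'
from h import *
from rig import *
s=read_state();print(s["opening"]*87,s["force"],s["moment"],s["grasp_force"])
goR([.4403,-.0195,.028],Rd(98.7))
a,b=snap("side","s5"),snap("top","t5")
K_=np.array([.4403,-.0195,.0895]);print(proj(a,K_))
x,y=proj(a,K_)[0].astype(int)
cv2.imwrite("pics/s5c.png",cv2.resize(a["image"][y-50:y+50,x-66:x+66,::-1],None,fx=6,fy=6,interpolation=cv2.INTER_CUBIC))
E
```

```text
11.292589669398117 [-0.22893219  0.59688198 -4.10394622] [-0.13500969  0.00228986  0.00470406] 29.99754732940346
t 7.57 pos [ 0.4445 -0.0245  0.1398] shift [ 0.0059 -0.0117  0.0368] turn [ 0.0093  0.0041 -0.0017] rows 0.3
[[229.90049585 208.56147642]]
```

View pics/s5c.png

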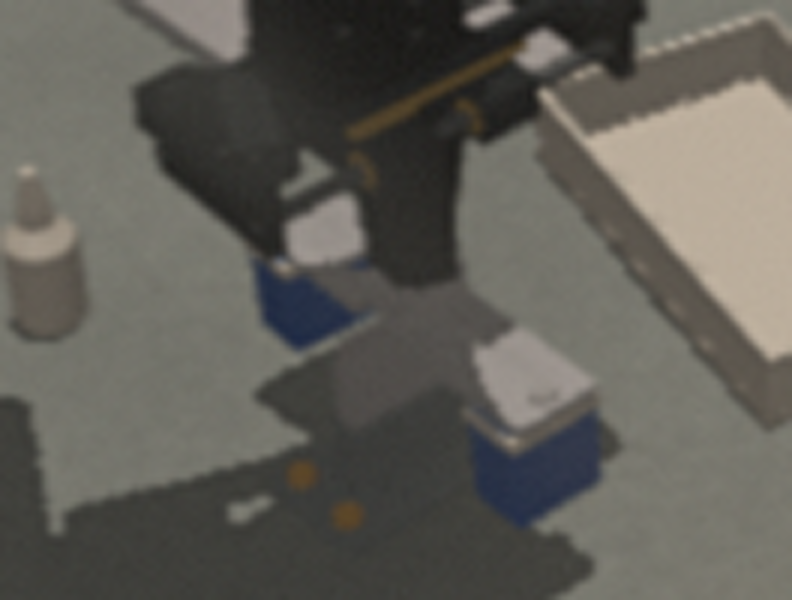

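The crop shows the rotor level in the gripper just above the blade, with its middle over it. I'll let it settle and then correct.

step_arm([
  [0,0,0,0,0,0,1],
  [0,0,0,0,0,0,1],
  [0,0,0,0,0,0,1],
  [0,0,0,0,0,0,1],
])

```text
time_s: 8.0
position: [0.4438, -0.0242, 0.1392]
tcp_rot: [[-0.15, 0.989, 0.006], [0.989, 0.15, -0.002], [-0.003, 0.006, -1.0]]
force: [-0.2, 0.5, -4.2]
opening: 0.132
grasp_force: 30.0
```

```bash
python3 - <<'E'
from h import *
from rig import *
s=read_state();print(s["opening"]*87,s["force"],s["moment"],s["qvel"])
goR([.4403,-.0195,.028],Rd(98.7))
E
```

```text
11.527100252839663 [-0.16831817  0.46407195 -4.22490296] [-0.12287536 -0.00839325 -0.03284246] [-0.12470443  0.20627628  0.13879825  0.04420313 -0.02253004  0.01811864]
t 8.0 pos [ 0.4438 -0.0242  0.1392] shift [ 0.0046 -0.0095  0.035 ] turn [ 0.0076  0.0033 -0.0014] rows 0.3
```

step_arm([
  [0.0045,-0.009,0.005,0.007,0.003,0,1],
  [0.0045,-0.009,0.012,0.007,0.003,0,1],
  [0.0045,-0.009,0.018,0.007,0.003,0,1],
  [0.0045,-0.009,0.024,0.007,0.003,0,1],
  [0.0045,-0.009,0.024,0.007,0.003,0,1],
  [0.0045,-0.009,0.024,0.007,0.003,0,1],
])

```text
time_s: 8.5
position: [0.4408, -0.0232, 0.1315]
tcp_rot: [[-0.15, 0.989, -0.0], [0.989, 0.15, 0.0], [0.0, -0.0, -1.0]]
force: [0.4, 0.3, -3.0]
opening: 0.133
grasp_force: 30.0
```

```bash
python3 - <<'E'
from h import *
from rig import *
s=read_state();print(s["opening"]*87,s["force"],s["moment"])
goR([.4403,-.0195,.028],Rd(98.7))
E
```

```text
11.577664842936901 [ 0.44964462  0.28833153 -2.95756263] [-0.11419291  0.01300466  0.00222404]
t 8.5 pos [ 0.4408 -0.0232  0.1315] shift [-0.0002  0.0002  0.0093] turn [-0.0006 -0.0003 -0.0014] rows 0.1
```

step_arm([
  [0,0,0.002,0,0,0,1],
  [0,0,0.004,0,0,0,1],
  [0,0,0.006,0,0,0,1],
  [0,0,0.006,0,0,0,1],
])

```text
time_s: 8.83
position: [0.4409, -0.023, 0.13]
tcp_rot: [[-0.15, 0.989, 0.0], [0.989, 0.15, 0.0], [0.0, 0.0, -1.0]]
force: [0.4, 2.1, -2.8]
opening: 0.132
grasp_force: 30.0
```

step_arm([
  [0,0,0.0015,0,0,0,1],
  [0,0,0.003,0,0,0,1],
  [0,0,0.003,0,0,0,1],
])

```text
time_s: 9.08
position: [0.4409, -0.0227, 0.1295]
tcp_rot: [[-0.15, 0.989, 0.0], [0.989, 0.15, 0.001], [0.001, 0.0, -1.0]]
force: [-0.8, 3.8, 4.4]
opening: 0.133
grasp_force: 30.0
```

```bash
python3 - <<'E'
from h import *
from rig import *
s=read_state();print(s["opening"]*87,s["force"],s["moment"])
goR([.4403,-.0195,.028],Rd(98.7))
E
```

```text
11.576076534555684 [-0.77871912  3.83957507  4.35000298] [0.67286618 0.09371355 0.04462525]
t 9.08 pos [ 0.4409 -0.0227  0.1295] shift [-0.0017 -0.0003  0.0025] turn [ 0.0006 -0.0008 -0.0019] rows 0.0
```

step_arm([
  [0.003,0,-0.002,0,0,0,1],
  [0.003,0,-0.002,0,0,0,1],
  [0.003,0,-0.002,0,0,0,1],
])

```text
time_s: 9.33
position: [0.4408, -0.0225, 0.1295]
tcp_rot: [[-0.15, 0.989, 0.0], [0.989, 0.15, -0.0], [-0.0, -0.0, -1.0]]
force: [0.6, -0.4, -1.5]
opening: 0.138
grasp_force: 30.0
```

```bash
python3 - <<'E'
from h import *
from rig import *
s=read_state();print(s["opening"]*87,s["force"],s["moment"])
goR([.4403,-.0195,.028],Rd(98.7))
E
```

```text
11.99614750036824 [ 0.55291527 -0.39116257 -1.54100084] [-0.00117232  0.03664903  0.10578925]
t 9.33 pos [ 0.4408 -0.0225  0.1295] shift [-0.0025 -0.0001  0.0027] turn [-0.      0.0004 -0.0011] rows 0.0
```

step_arm([
  [0,0,0,0,0,0,0.6],
  [0,0,0,0,0,0,0.4],
  [0,0,0,0,0,0,0.2],
  [0,0,0,0,0,0,0.2],
  [0,0,0,0,0,0,0.2],
  [0,0,0,0,0,0,0.2],
  [0,0,0,0,0,0,0.2],
  [0,0,0,0,0,0,0.2],
])

```text
time_s: 10.0
position: [0.4408, -0.0224, 0.1297]
tcp_rot: [[-0.15, 0.989, 0.0], [0.989, 0.15, -0.0], [-0.0, 0.0, -1.0]]
force: [-0.6, -0.0, 1.0]
opening: 0.401
grasp_force: 0.0
```

step_arm([
  [0,0,0,0,0,0,0.2],
  [0,0,0,0,0,0,0.2],
  [0,0,0,0,0,0,0.2],
  [0,0,0,0,0,0,0.2],
  [0,0,0,0,0,0,0.2],
  [0,0,0,0,0,0,0.2],
])

```text
time_s: 10.5
position: [0.4407, -0.0223, 0.1296]
tcp_rot: [[-0.15, 0.989, -0.0], [0.989, 0.15, -0.0], [-0.0, -0.0, -1.0]]
force: [-0.1, -0.2, 0.8]
opening: 0.402
grasp_force: 0.0
```

```bash
python3 - <<'E'
from h import *
from rig import *
s=read_state();print(s["opening"]*87,s["force"],s["moment"],s["position"])
a,b=snap("side","s6"),snap("wrist","w6")
def blue(a):
    g=cv2.cvtColor(a["image"],cv2.COLOR_RGB2HSV); m=((abs(g[:,:,0].astype(int)-112)<14)&(g[:,:,1]>120)).astype(np.uint8)
    n,l,st,ce=cv2.connectedComponentsWithStats(m); return [(st[i].tolist(),ce[i].round(1).tolist()) for i in range(1,n) if st[i,4]>40]
for t in ("s5","s6","w5","w6"): print(t,blue(load(t)))
E
```

```text
34.95157757699801 [-0.05001994 -0.22272631  0.81362743] [-0.05896997  0.01423192 -0.02298027] [ 0.44074284 -0.02233986  0.12963685]
s5 [([156, 53, 18, 24, 145], [162.9, 69.1]), ([198, 278, 59, 21, 282], [226.8, 290.7]), ([215, 292, 26, 18, 56], [228.8, 301.2]), ([195, 304, 12, 8, 52], [202.0, 307.6])]
s6 [([156, 56, 15, 22, 105], [162.0, 69.7]), ([209, 215, 9, 13, 89], [213.8, 220.4]), ([198, 278, 59, 21, 295], [226.8, 290.3]), ([215, 292, 26, 18, 57], [228.9, 301.1]), ([195, 304, 12, 7, 51], [202.0, 307.5])]
w5 [([45, 334, 87, 51, 1407], [81.1, 356.6])]
w6 []
```

```bash
python3 - <<'E'
from h import *
from rig import read_state
c=load("w6"); s=read_state(); Rt=Rd(98.7); K_=np.array([.4403,-.0195,.0901])
for ang in (-20,0,20):
    a=np.radians(ang)
    # rotor y = tool x; rotate about knife axis; offsets in rotor (y,z) rel. apex
    def pt(y,z,xx=0):
        yy=y*np.cos(a)-z*np.sin(a); zz=y*np.sin(a)+z*np.cos(a); return K_+Rt[:,0]*yy+Rt[:,1]*xx+[0,0,zz]
    pts=[pt(.036,-.007),pt(.092,-.007),pt(-.092,-.007)]
    print(ang,"wrist hole,end",proj(c,pts[:2]).round(0).tolist(),"side +y end,-y end",proj(load("s6"),pts[1:]).round(0).tolist())
im=c["image"]; print("wrist col 270",cv2.cvtColor(im,cv2.COLOR_RGB2GRAY)[0:260:6,270].tolist()); print("col 285",cv2.cvtColor(im,cv2.COLOR_RGB2GRAY)[0:260:6,285].tolist())
for t in ("s5","s6"):
    g=cv2.cvtColor(load(t)["image"],cv2.COLOR_RGB2HSV)[185:260,195:280]; m=((g[:,:,1]<45)&(g[:,:,2]>150)).astype(np.uint8)
    n,l,st,ce=cv2.connectedComponentsWithStats(m); print(t,[(st[i].tolist(),(ce[i]+[195,185]).round().tolist()) for i in range(1,n) if st[i,4]>15])
    m=((g[:,:,0]>100)&(g[:,:,1]>90)&(g[:,:,0]<130)).astype(np.uint8)
    n,l,st,ce=cv2.connectedComponentsWithStats(m); print(t,"blue",[(st[i].tolist(),(ce[i]+[195,185]).round().tolist()) for i in range(1,n) if st[i,4]>15])
E
```

```text
-20 wrist hole,end [[285.0, 191.0], [285.0, 99.0]] side +y end,-y end [[211.0, 203.0], [253.0, 219.0]]
0 wrist hole,end [[285.0, 188.0], [285.0, 82.0]] side +y end,-y end [[208.0, 193.0], [254.0, 230.0]]
20 wrist hole,end [[285.0, 194.0], [285.0, 85.0]] side +y end,-y end [[208.0, 183.0], [252.0, 238.0]]
wrist col 270 [177, 173, 173, 164, 164, 162, 173, 163, 159, 156, 161, 167, 167, 169, 168, 167, 171, 213, 213, 214, 214, 213, 219, 217, 217, 221, 221, 223, 222, 184, 128, 127, 129, 128, 128, 133, 134, 133, 126, 108, 132, 131, 130, 131]
col 285 [166, 171, 170, 168, 166, 171, 167, 167, 169, 172, 179, 172, 175, 163, 171, 168, 175, 213, 210, 214, 208, 187, 217, 218, 220, 219, 221, 220, 221, 222, 219, 91, 88, 87, 29, 39, 32, 34, 26, 25, 27, 37, 27, 27]
s5 [([68, 0, 17, 19, 171], [274.0, 191.0]), ([17, 10, 10, 6, 26], [215.0, 198.0]), ([48, 29, 18, 14, 125], [250.0, 220.0])]
s5 blue [([11, 18, 15, 13, 107], [212.0, 209.0]), ([47, 47, 18, 13, 122], [249.0, 238.0])]
s6 [([68, 0, 17, 19, 171], [274.0, 191.0])]
s6 blue [([13, 29, 11, 14, 105], [214.0, 220.0]), ([46, 37, 23, 20, 273], [253.0, 232.0])]
```

The wrist view has the arm end at row 99 and the side view has the +y bucket 11 px lower. Both match the 20° prediction, so **the near rotor tips, with its +y bucket heavy, and it goes to the tray**. I'll regrip it with the tool tilted to match.

```bash
python3 - <<'E'
from h import *
Rt=Rd(98.7)@R.from_euler("y",-20,degrees=True).as_matrix(); K_=np.array([.4405,-.0192,.0901])
p=K_-Rt[:,2]*(.0985-.062); print(p); go(p,Rt)
E
```

```text
[ 0.4386117  -0.0068599   0.12439878]
t 10.6 pos [ 0.4407 -0.0224  0.1296] shift [0.0521 0.0008 0.0174] turn [-3.000e-04 -4.445e-01 -1.400e-03] rows 2.8
```

step_arm([
  [0.015,0,0,0,-0.15,0,0.2],
  [0.035,0,0.005,0,-0.3,0,0.2],
  [0.052,0.001,0.013,0,-0.444,0,0.2],
  [0.052,0.001,0.0175,0,-0.444,0,0.2],
  [0.052,0.001,0.0175,0,-0.444,0,0.2],
  [0.052,0.001,0.0175,0,-0.444,0,0.2],
])

```text
time_s: 11.1
position: [0.4381, -0.0055, 0.1239]
tcp_rot: [[-0.145, 0.988, 0.051], [0.929, 0.154, -0.338], [-0.342, -0.002, -0.94]]
force: [0.1, -0.0, -0.1]
opening: 0.401
grasp_force: 0.0
```

```bash
python3 - <<'E'
from h import *
from rig import read_state
s=read_state(); print(s["force"])
Rt=Rd(98.7)@R.from_euler("y",-20,degrees=True).as_matrix(); K_=np.array([.4405,-.0192,.0901])
p=K_-Rt[:,2]*(.0985-.062); go(p,Rt)
c=snap("wrist","w7"); h=K_+Rt[:,0]*.036+Rt[:,2]*.007
for q in (h,K_+Rt[:,0]*.092+Rt[:,2]*.007): print(proj(c,[q]))
x,y=proj(c,[h])[0].astype(int); g=cv2.cvtColor(c["image"],cv2.COLOR_RGB2GRAY); print(g[y-14:y+15:2,x-14:x+15:2]); print(g[40:130:3,270].tolist())
E
```

```text
[ 0.14927518 -0.0417753  -0.1302991 ]
t 11.1 pos [ 0.4381 -0.0055  0.1239] shift [-0.0051  0.001   0.0001] turn [-0.0008 -0.0003  0.0036] rows 0.0
[[286.37853378 196.93777826]]
[[286.66022497  90.21407557]]
[[128 132 128 129 133 134 133 130 128 130 131 126 123 131 135]
 [134 132 130 134 128 130 135 134 131 134 129 128 124 128 130]
 [128 128 130 128 132 127 130 124 125 132 131 129 128 127 131]
 [127 134 129 129 117 101  95  93 100 111 121 129 127 130 129]
 [127 131 128 107  90  89  88  89  85  87  99 120 127 128 133]
 [127 129 111  93  87  88  91  87  90  91  85 104 122 129 131]
 [129 129  96  87  90  91  91  88  88  86  92  90 114 130 127]
 [131 120  93  89  87  91  86  88  86  81  87  87 104 124 134]
 [132 118  91  89  84  87  88  87  84  90  94  91 107 127 131]
 [130 121  99  87  86  91  88  86  89  89  90  90 116 127 132]
 [132 127 116  93  92  93  88  89  92  91  97 107 119 128 131]
 [126 129 120 114  97  91  94  94  96  95 104 117 123 129 132]
 [128 128 131 122 119 107 103 104 106 110 123 122 127 128 131]
 [129 131 130 126 127 126 119 123 122 129 127 124 127 130 134]
 [129 130 128 129 132 135 130 131 129 133 128 123 129 131 133]]
[100, 99, 92, 96, 101, 94, 100, 104, 99, 99, 99, 95, 92, 93, 104, 101, 99, 105, 137, 131, 130, 134, 131, 133, 129, 130, 131, 128, 128, 132]
```

step_arm([
  [-0.005,0.001,0,0,0,0,1],
  [-0.005,0.001,0,0,0,0,1],
  [-0.005,0.001,0,0,0,0,1],
  [-0.005,0.001,0,0,0,0,1],
  [-0.005,0.001,0,0,0,0,1],
  [-0.005,0.001,0,0,0,0,1],
  [-0.005,0.001,0,0,0,0,1],
  [-0.005,0.001,0,0,0,0,1],
])

```text
time_s: 11.82
position: [0.439, -0.0087, 0.1251]
tcp_rot: [[-0.141, 0.989, 0.05], [0.929, 0.15, -0.339], [-0.342, -0.001, -0.94]]
force: [-0.5, -2.8, 2.2]
opening: 0.139
grasp_force: 30.0
```

```bash
python3 - <<'E'
from h import *
from rig import read_state
s=read_state(); print(s["force"],s["opening"]*87,s["grasp_force"])
Rt=Rd(98.7)@R.from_euler("y",-20,degrees=True).as_matrix(); K_=np.array([.4405,-.0192,.0901])
p=K_-Rt[:,2]*(.0985-.062); go(p,Rt)
print("lift up 0.12 world, then level"); go(s["position"]+[0,0,.12],Rd(98.7))
go(s["position"]+[0,0,.12],Rt)
E
```

```text
[-0.50625656 -2.79779131  2.23047215] 12.053124456018276 29.990499168634415
t 11.82 pos [ 0.439  -0.0087  0.1251] shift [ 0.0067 -0.0003 -0.0001] turn [-0.0017  0.0006 -0.0011] rows 0.0
lift up 0.12 world, then level
t 11.82 pos [ 0.439  -0.0087  0.1251] shift [-0.137  -0.0004 -0.3758] turn [-0.0015  0.445  -0.0014] rows 2.9
t 11.82 pos [ 0.439  -0.0087  0.1251] shift [-0.137  -0.0004 -0.3758] turn [-0.0017  0.0006 -0.0011] rows 2.9
```

step_arm([
  [-0.01,0,-0.03,0,0,0,1],
  [-0.035,0,-0.09,0,0,0,1],
  [-0.07,0,-0.19,0,0.1,0,1],
  [-0.11,0,-0.3,0,0.25,0,1],
  [-0.137,0,-0.376,0,0.4,0,1],
  [-0.137,0,-0.376,0,0.445,0,1],
  [-0.137,0,-0.376,0,0.445,0,1],
])

```text
time_s: 12.4
position: [0.4419, -0.0106, 0.2472]
tcp_rot: [[-0.146, 0.989, 0.008], [0.989, 0.146, 0.001], [-0.001, 0.008, -1.0]]
force: [0.5, -1.0, -4.6]
opening: 0.14
grasp_force: 30.0
```

```bash
echo 'O2=np.array([.002,0,.0985])' >> h.py; python3 - <<'E'
from h import *
from rig import read_state
s=read_state(); print(s["force"],s["opening"]*87,s["grasp_force"])
c=snap("wrist","w8"); Rt=s["tcp_rot"]
for d in (-2,0,2,4):
  h=s["position"]+Rt@(O2+[.036+d/1e3,0,-.055]); print(d,proj(c,[h]))
x,y=proj(c,[s["position"]+Rt@(O2+[.036,0,-.055])])[0].astype(int); g=cv2.cvtColor(c["image"],cv2.COLOR_RGB2GRAY); print(g[y-18:y+19:2,x-14:x+15:2])
goR([.6505,.0235,.13],Rd(87.1),O2)
E
```

```text
[ 0.5064722  -0.99881938 -4.57302401] 12.2179218466948 29.999130992218852
-2 [[285.50638063 194.60413222]]
0 [[285.50170682 191.1188473 ]]
2 [[285.49700225 187.61057658]]
4 [[285.49226655 184.07905214]]
[[218 220 220 220 223 222 224 223 220 222 224 221 219 218 221]
 [216 219 219 220 222 222 224 222 219 221 223 219 218 220 222]
 [218 220 220 221 221 222 225 223 221 221 224 220 218 219 218]
 [218 221 217 220 223 223 215 207 205 217 224 220 218 218 218]
 [188 219 220 220 193 145 132 117 119 137 188 215 217 220 221]
 [167 226 220 182 115  70  69  65  69  72  93 129 206 220 221]
 [118 151 164 110  66  69  68  65  69  68  67  81 159 215 221]
 [111 108  99  71  69  71  76  72  67  68  71  70  94 189 222]
 [112 113  92  75  77  74  76  80  71  74  78  79  86 172 222]
 [108 106  88  87  81  81  80  80  79  84  86  88  88 160 218]
 [105 107 102  96  95  92  95  90  91  93  92  91 102 171 222]
 [108 108 108  94  93  92  94  94  97  97  92  96  98 141 172]
 [113 109 110 103  94  93  92  98  95  91  96  93 103 106 106]
 [109 112 113 108  99  91  97  91  95  96 100 103 104 109 109]
 [112 108 114 111 108 103 100 101 102 105 106 112 108 109 111]
 [108 113 111 111 113 111 115 110 108 109 111 112 110 108 114]
 [110 112 111 108 111 112 111 114 111 113 114 111 114 110 109]
 [111 110 111 113 114 113 116 111 112 110 113 113 112 112 111]
 [106 112 114 108 117 113 114 110 110 115 114 111 109 110 113]]
t 12.45 pos [ 0.4398 -0.0099  0.2454] shift [0.001  0.7095 0.0579] turn [0.003  0.0019 0.2513] rows 5.1
```

step_arm([
  [0,0.1,0,0,0,0.1,1],
  [0,0.23,0,0,0,0.25,1],
  [0,0.37,0.02,0,0,0.25,1],
  [0,0.5,0.04,0,0,0.25,1],
  [0,0.62,0.06,0,0,0.25,1],
  [0,0.7,0.06,0,0,0.25,1],
  [0,0.71,0.06,0,0,0.25,1],
  [0,0.71,0.06,0,0,0.25,1],
])

```text
time_s: 13.12
position: [0.6491, 0.0253, 0.223]
tcp_rot: [[0.044, 0.999, -0.006], [0.999, -0.044, -0.001], [-0.001, -0.006, -1.0]]
force: [-0.4, -0.4, -4.1]
opening: 0.132
grasp_force: 30.0
```

step_arm([
  [0,0,0.08,0,0,0,1],
  [0,0,0.16,0,0,0,1],
  [0,0,0.24,0,0,0,1],
  [0,0,0.3,0,0,0,1],
  [0,0,0.33,0,0,0,1],
  [0,0,0.33,0,0,0,1],
  [0,0,0.33,0,0,0,1],
])

```text
time_s: 13.7
position: [0.6485, 0.0242, 0.1273]
tcp_rot: [[0.045, 0.999, -0.003], [0.999, -0.045, 0.001], [0.0, -0.003, -1.0]]
force: [0.0, 0.0, -3.0]
opening: 0.138
grasp_force: 30.0
```

```bash
python3 - <<'E'
from h import *
from rig import read_state
s=read_state(); print(s["force"],s["opening"]*87,s["grasp_force"])
goR([.6505,.0235,.004],Rd(87.1),O2)
E
```

```text
[ 0.02336343  0.02915561 -2.9764539 ] 12.011761518723835 29.994745147414505
t 13.7 pos [0.6485 0.0242 0.1273] shift [-0.0086  0.0069  0.0827] turn [-0.0034 -0.0005  0.0067] rows 0.6
```

step_arm([
  [-0.008,0.006,0.03,-0.003,0,0.006,1],
  [-0.008,0.006,0.055,-0.003,0,0.006,1],
  [-0.008,0.006,0.068,-0.003,0,0.006,1],
  [-0.008,0.006,0.073,-0.003,0,0.006,1],
  [-0.008,0.006,0.077,-0.003,0,0.006,1],
  [-0.008,0.006,0.077,-0.003,0,0.006,1],
])

```text
time_s: 14.2
position: [0.6514, 0.0213, 0.1047]
tcp_rot: [[0.05, 0.999, 0.002], [0.999, -0.05, 0.001], [0.001, 0.002, -1.0]]
force: [0.9, -0.6, -3.8]
opening: 0.133
grasp_force: 30.0
```

step_arm([
  [0,0,0.003,0,0,0,1],
  [0,0,0.005,0,0,0,1],
  [0,0,0.005,0,0,0,1],
])

```text
time_s: 14.45
position: [0.6519, 0.0212, 0.1038]
tcp_rot: [[0.05, 0.999, 0.003], [0.999, -0.05, 0.001], [0.001, 0.003, -1.0]]
force: [-0.5, 0.0, -2.2]
opening: 0.134
grasp_force: 30.0
```

```bash
python3 - <<'E'
from h import *
from rig import read_state
s=read_state(); print(s["force"],s["opening"]*87,s["moment"])
goR([.6505,.0235,.004],Rd(87.1),O2)
E
```

```text
[-0.47306084  0.04654397 -2.22465416] 11.672659126062914 [-0.05209982  0.08587012  0.02622076]
t 14.45 pos [0.6519 0.0212 0.1038] shift [ 0.0007 -0.005   0.0044] turn [ 0.004  -0.0009  0.0003] rows 0.0
```

step_arm([
  [0,0,0.003,0,0,0,1],
  [0,0,0.005,0,0,0,1],
  [0,0,0.005,0,0,0,1],
])

```text
time_s: 14.7
position: [0.6521, 0.0206, 0.103]
tcp_rot: [[0.05, 0.999, 0.004], [0.999, -0.05, -0.0], [-0.0, 0.004, -1.0]]
force: [-0.8, -3.6, 4.1]
opening: 0.133
grasp_force: 30.0
```

step_arm([
  [0,0,0,0,0,0,0.6],
  [0,0,0,0,0,0,0.4],
  [0,0,0,0,0,0,0.2],
  [0,0,0,0,0,0,0],
  [0,0,0,0,0,0,0],
  [0,0,0,0,0,0,0],
  [0,0,0,0,0,0,0],
])

```text
time_s: 15.28
position: [0.6515, 0.0214, 0.1017]
tcp_rot: [[0.05, 0.999, 0.002], [0.999, -0.05, 0.001], [0.001, 0.002, -1.0]]
force: [-1.0, 0.6, -1.7]
opening: 0.483
grasp_force: 0.0
```

step_arm([
  [0,0,-0.08,0,0,0,0],
  [0,0,-0.2,0,0,0,0],
  [0,0,-0.34,0,0,0,0],
  [0,0,-0.48,0,0,0,0],
  [0,0,-0.5,0,0,0,0],
])

```text
time_s: 15.7
position: [0.6554, 0.0209, 0.2604]
tcp_rot: [[0.05, 0.999, 0.017], [0.999, -0.05, -0.001], [-0.0, 0.017, -1.0]]
force: [0.8, 0.6, 1.1]
opening: 0.5
grasp_force: 0.0
```

```bash
python3 - <<'E'
from h import *
from rig import read_state
s=read_state(); print(s["force"],s["opening"]*87)
c=snap("wrist","w9"); t=snap("top","t9")
for z,y in ((.004,"up"),):
  o=np.array([.6505,.0225,.004]); a=np.radians(87.1); u=np.array([np.cos(a),np.sin(a),0])
  print("expected holes wrist",proj(c,[o+u*.036+[0,0,.055],o-u*.036+[0,0,.055]]),"top",proj(t,[o+u*.036+[0,0,.055],o+u*.092+[0,0,.055],o-u*.092+[0,0,.055]]))
x,y=proj(c,[o+u*.036+[0,0,.055]])[0].astype(int); g=cv2.cvtColor(c["image"],cv2.COLOR_RGB2GRAY); print(g[y-14:y+15:2,x-14:x+15:2])
go([.622,-.3124,.23],Rd(86.2))
E
```

```text
[0.84860442 0.55471684 1.12199418] 43.46783093207262
expected holes wrist [[277.20881278 152.65475132]
 [277.7739824  220.4609032 ]] top [[231.36959343 182.59800432]
 [214.51818856 182.21299754]
 [269.97200066 183.49708658]]
[[218 215 215 215 216 213 217 220 217 219 217 215 218 218 220]
 [220 214 217 216 215 217 218 220 217 218 214 214 216 215 218]
 [219 214 215 214 215 215 216 221 217 217 218 213 215 216 217]
 [218 213 218 214 214 215 218 217 215 218 216 213 216 217 218]
 [219 214 214 216 214 217 199 200 196 173 212 215 217 218 219]
 [217 215 214 213 216 201 215 226 228 134 152 211 218 216 218]
 [217 216 212 214 208 203 228 225 224 142 122 171 218 216 215]
 [218 214 216 214 208 204 229 197 140 120 115 131 217 216 216]
 [218 215 215 215 207 150 184 141 118 116 115 151 218 217 216]
 [215 216 213 215 212 180 115 114 120 114 114 204 219 216 217]
 [217 213 213 214 210 212 182 145 125 134 190 215 216 216 216]
 [215 213 209 205 211 212 218 211 210 217 216 212 214 219 216]
 [116 115 111 136 208 210 209 213 177 218 211 208 211 217 214]
 [111 105 105 101 116 112 118 118 117 181 213 212 214 219 216]
 [112 106 108 109 103 103  84  82  77  96 168 212 217 218 217]]
t 15.8 pos [0.6529 0.0211 0.2554] shift [-1.1153 -0.048   0.0842] turn [ 0.0124 -0.0003  0.0205] rows 8.1
```

step_arm([
  [-1,-0.045,0.05,0.012,0,0.02,0],
  [-1,-0.045,0.05,0.012,0,0.02,0],
  [-1,-0.045,0.05,0.012,0,0.02,0],
  [-1,-0.045,0.05,0.012,0,0.02,0],
  [-1,-0.045,0.05,0.012,0,0.02,0],
  [-1,-0.045,0.05,0.012,0,0.02,0],
  [-1,-0.045,0.05,0.012,0,0.02,0],
  [-1,-0.045,0.05,0.012,0,0.02,0],
])

```text
time_s: 16.47
position: [0.6204, -0.2844, 0.2332]
tcp_rot: [[0.072, 0.997, -0.011], [0.997, -0.072, -0.0], [-0.001, -0.011, -1.0]]
force: [0.9, 0.1, 0.3]
opening: 0.501
grasp_force: 0.0
```

step_arm([
  [-0.115,0,0.08,0,0,0,0],
  [-0.115,0,0.1,0,0,0,0],
  [-0.115,0,0.1,0,0,0,0],
  [-0.115,0,0.1,0,0,0,0],
  [-0.115,0,0.1,0,0,0,0],
])

```text
time_s: 16.88
position: [0.6201, -0.3106, 0.2059]
tcp_rot: [[0.065, 0.998, -0.008], [0.998, -0.065, 0.003], [0.002, -0.008, -1.0]]
force: [-0.1, -0.4, 0.2]
opening: 0.494
grasp_force: 0.0
```

```bash
python3 - <<'E'
from h import *
go([.622,-.3124,.1065],Rd(86.2))
c=snap("wrist","w10")
a=np.radians(86.2);u=np.array([np.cos(a),np.sin(a),0]);o=np.array([.622,-.3124,.063])
p=proj(c,[o+u*.036])[0]; print(p)
x,y=p.astype(int); w=cv2.cvtColor(c["image"],cv2.COLOR_RGB2HSV)[y-30:y+30,x-35:x+35]
m=((w[:,:,1]>90)&(w[:,:,0]<40)).astype(np.uint8); n,l,st,ce=cv2.connectedComponentsWithStats(m)
for i in range(1,n):
    if st[i,4]>30: q=ce[i]+[x-35,y-30]; print(st[i],q,plane(c,[q],.063), "exp",o+u*.036)
E
```

```text
t 16.88 pos [ 0.6201 -0.3106  0.2059] shift [-0.0061  0.0095  0.3313] turn [-0.0108 -0.0026  0.0017] rows 2.4
[289.51464281 166.31309785]
[  0   0  13  60 744] [259.71908602 166.29704301] [[ 0.59938439 -0.27485105  0.063     ]] exp [ 0.62438586 -0.27647915  0.063     ]
[ 61   0   9  60 491] [319.37270876 166.80651731] [[ 0.64938262 -0.27852138  0.063     ]] exp [ 0.62438586 -0.27647915  0.063     ]
[ 30  24  14  12 115] [290.4173913  165.86956522] [[ 0.62516595 -0.27615407  0.063     ]] exp [ 0.62438586 -0.27647915  0.063     ]
```

step_arm([
  [-0.006,0.011,0.1,-0.01,-0.002,0,0],
  [-0.006,0.011,0.2,-0.01,-0.002,0,0],
  [-0.006,0.011,0.28,-0.01,-0.002,0,0],
  [-0.006,0.011,0.31,-0.01,-0.002,0,0],
  [-0.006,0.011,0.325,-0.01,-0.002,0,0],
  [-0.006,0.011,0.33,-0.01,-0.002,0,0],
  [-0.006,0.011,0.33,-0.01,-0.002,0,0],
  [-0.006,0.011,0.33,-0.01,-0.002,0,0],
])

```text
time_s: 17.6
position: [0.6238, -0.3145, 0.1095]
tcp_rot: [[0.066, 0.998, 0.004], [0.998, -0.066, -0.003], [-0.003, 0.004, -1.0]]
force: [-0.5, -0.2, -0.7]
opening: 0.499
grasp_force: 0.0
```

```bash
python3 - <<'E'
from h import *
go([.6226,-.3122,.1065],Rd(86.2))
E
```

```text
t 17.6 pos [ 0.6238 -0.3145  0.1095] shift [ 0.0076 -0.0045  0.0101] turn [0.0047 0.0035 0.0008] rows 0.1
```

step_arm([
  [0.007,-0.004,0.01,0.0045,0.0035,0,0.3],
  [0.007,-0.004,0.01,0.0045,0.0035,0,0.6],
  [0.007,-0.004,0.01,0.0045,0.0035,0,1],
  [0.007,-0.004,0.01,0.0045,0.0035,0,1],
  [0.007,-0.004,0.01,0.0045,0.0035,0,1],
  [0.007,-0.004,0.01,0.0045,0.0035,0,1],
  [0.007,-0.004,0.01,0.0045,0.0035,0,1],
  [0.007,-0.004,0.01,0.0045,0.0035,0,1],
])

```text
time_s: 18.27
position: [0.6217, -0.3119, 0.1045]
tcp_rot: [[0.066, 0.998, -0.002], [0.998, -0.066, 0.002], [0.002, -0.003, -1.0]]
force: [0.9, 0.3, -0.1]
opening: 0.139
grasp_force: 30.0
```

step_arm([
  [0,0,0,0,0,0,1],
  [0,0,0,0,0,0,1],
  [0,0,0,0,0,0,1],
  [0,0,0,0,0,0,1],
])

```text
time_s: 18.6
position: [0.6216, -0.3119, 0.1045]
tcp_rot: [[0.066, 0.998, -0.003], [0.998, -0.066, 0.002], [0.002, -0.003, -1.0]]
force: [1.4, 0.2, -0.4]
opening: 0.137
grasp_force: 29.9
```

```bash
cat >> h.py <<'E'
def hole():
    from rig import read_state
    s=read_state(); c=snap("wrist","hole"); 
    p=proj(c,[s["position"]+s["tcp_rot"]@np.array([.036,0,.0435])])[0]; x,y=p.astype(int)
    w=cv2.cvtColor(c["image"],cv2.COLOR_RGB2HSV)[y-30:y+30,x-35:x+35]
    m=((w[:,:,1]>90)&(w[:,:,0]<40)).astype(np.uint8); n,l,st,ce=cv2.connectedComponentsWithStats(m)
    return s,c,[ce[i]+[x-35,y-30] for i in range(1,n) if 60<st[i,4]<400]
E
python3 - <<'E'
from h import *
s,c,q=hole(); print(s["position"],s["grasp_force"],s["opening"]*87)
for a in q:
    p=plane(c,[a],.063)[0]; t=s["tcp_rot"].T@(p-s["position"]); print(p,"tool frame",t,"origin",t-[.036,0,-.055])
E
```

```text
[ 0.62163959 -0.3119272   0.10453978] 29.948189752176404 11.91267455687132
[ 0.62390557 -0.276036    0.063     ] tool frame [3.58889988e-02 8.13629976e-07 4.16034381e-02] origin [-1.11001236e-04  8.13629976e-07  9.66034381e-02]
```

```bash
echo 'O3=np.array([0,0,.0965])' >> h.py; python3 - <<'E'
from h import *
goR([.4402,-.0187,.15],Rd(98.7),O3)
E
```

```text
t 18.65 pos [ 0.6217 -0.3119  0.1045] shift [ 0.9362 -0.6692 -0.4699] turn [-0.0031 -0.0025 -0.2774] rows 8.9
```

step_arm([
  [0,0,-0.02,0,0,0,1],
  [0,0,-0.05,0,0,0,1],
  [0,0,-0.1,0,0,0,1],
  [0,0,-0.2,0,0,0,1],
  [0,0,-0.3,0,0,0,1],
  [0,0,-0.4,0,0,0,1],
  [0,0,-0.47,0,0,0,1],
  [0,0,-0.47,0,0,0,1],
])

```text
time_s: 19.32
position: [0.6243, -0.3137, 0.2523]
tcp_rot: [[0.066, 0.998, 0.007], [0.998, -0.066, -0.005], [-0.004, 0.007, -1.0]]
force: [1.2, -1.9, -2.7]
opening: 0.139
grasp_force: 29.9
```

```bash
python3 - <<'E'
from h import *
from rig import *
s=read_state();print(s["opening"]*87,s["force"],s["moment"])
goR([.4402,-.0187,.15],Rd(98.7),O3)
E
```

```text
12.0550377500081 [ 1.20747319 -1.91444841 -2.66607124] [-0.18713522 -0.06110442  0.04662918]
t 19.32 pos [ 0.6243 -0.3137  0.2523] shift [ 0.9409 -0.6772  0.0108] turn [ 0.0082  0.0063 -0.2772] rows 8.3
```

step_arm([
  [0.1,-0.07,0,0,0,-0.14,1],
  [0.2,-0.14,0,0,0,-0.277,1],
  [0.31,-0.22,0,0,0,-0.277,1],
  [0.42,-0.3,0,0,0,-0.277,1],
  [0.53,-0.38,0,0,0,-0.277,1],
  [0.64,-0.46,0,0,0,-0.277,1],
  [0.75,-0.54,0,0,0,-0.277,1],
  [0.83,-0.6,0,0,0,-0.277,1],
])

```text
time_s: 19.98
position: [0.4544, -0.0485, 0.2452]
tcp_rot: [[-0.151, 0.988, -0.009], [0.988, 0.151, 0.005], [0.006, -0.008, -1.0]]
force: [-0.3, 0.6, -3.8]
opening: 0.135
grasp_force: 30.0
```

```bash
python3 - <<'E'
from h import *
from rig import *
goR([.4402,-.0187,.037],Rd(98.7),O3)
E
```

```text
t 19.98 pos [ 0.4544 -0.0485  0.2452] shift [ 0.1029 -0.0289  0.3731] turn [-0.0097 -0.008   0.0002] rows 2.8
```

step_arm([
  [0.08,-0.05,0,0,0,0,1],
  [0.105,-0.065,0.05,0,0,0,1],
  [0.105,-0.065,0.15,0,0,0,1],
  [0.105,-0.065,0.24,0,0,0,1],
  [0.105,-0.065,0.29,0,0,0,1],
  [0.105,-0.065,0.31,0,0,0,1],
  [0.105,-0.065,0.31,0,0,0,1],
  [0.105,-0.065,0.31,0,0,0,1],
])

```text
time_s: 20.65
position: [0.4344, -0.0234, 0.1536]
tcp_rot: [[-0.151, 0.989, -0.003], [0.989, 0.151, 0.002], [0.003, -0.003, -1.0]]
force: [-0.1, 0.0, -2.9]
opening: 0.138
grasp_force: 30.0
```

step_arm([
  [0,0,0,0,0,0,1],
  [0,0,0,0,0,0,1],
  [0,0,0,0,0,0,1],
  [0,0,0,0,0,0,1],
])

```text
time_s: 20.98
position: [0.4349, -0.0235, 0.1544]
tcp_rot: [[-0.151, 0.989, -0.001], [0.989, 0.151, 0.002], [0.002, -0.001, -1.0]]
force: [0.8, -1.0, -4.2]
opening: 0.135
grasp_force: 30.0
```

```bash
python3 - <<'E'
from h import *
from rig import *
s=read_state();print(s["force"],s["moment"],s["qvel"])
goR([.4402,-.0187,.035],Rd(98.7),O3)
E
```

```text
[ 0.78439037 -0.98129833 -4.23482393] [-0.06357146  0.07353634  0.00086017] [ 0.07509184  0.19479209  0.25045901 -0.04444263 -0.11342775 -0.03005094]
t 20.98 pos [ 0.4349 -0.0235  0.1544] shift [0.0132 0.02   0.0762] turn [-0.0011 -0.0022 -0.0005] rows 0.6
```

step_arm([
  [0.013,0.02,0.02,-0.001,-0.002,0,1],
  [0.013,0.02,0.04,-0.001,-0.002,0,1],
  [0.013,0.02,0.06,-0.001,-0.002,0,1],
  [0.013,0.02,0.07,-0.001,-0.002,0,1],
  [0.013,0.02,0.075,-0.001,-0.002,0,1],
  [0.013,0.02,0.075,-0.001,-0.002,0,1],
  [0.013,0.02,0.075,-0.001,-0.002,0,1],
  [0.013,0.02,0.075,-0.001,-0.002,0,1],
])

```text
time_s: 21.65
position: [0.4398, -0.0187, 0.1312]
tcp_rot: [[-0.151, 0.989, -0.002], [0.989, 0.151, 0.001], [0.001, -0.002, -1.0]]
force: [-1.2, -0.0, -3.8]
opening: 0.135
grasp_force: 30.0
```

```bash
python3 - <<'E'
from h import *
from rig import *
s=read_state();print(s["force"],s["moment"])
goR([.4402,-.0187,.0288],Rd(98.7),O3)
E
```

```text
[-1.16427032 -0.02559154 -3.77514462] [-0.09527808  0.0604865   0.01759169]
t 21.65 pos [ 0.4398 -0.0187  0.1312] shift [-0.0003  0.0014  0.0197] turn [-0.002  -0.0011 -0.0005] rows 0.1
```

step_arm([
  [0,0.001,0.004,-0.002,-0.001,0,1],
  [0,0.001,0.008,-0.002,-0.001,0,1],
  [0,0.001,0.012,-0.002,-0.001,0,1],
  [0,0.001,0.016,-0.002,-0.001,0,1],
  [0,0.001,0.018,-0.002,-0.001,0,1],
  [0,0.001,0.018,-0.002,-0.001,0,1],
])

```text
time_s: 22.15
position: [0.44, -0.0186, 0.1257]
tcp_rot: [[-0.151, 0.989, -0.0], [0.989, 0.151, 0.0], [0.0, -0.0, -1.0]]
force: [0.3, -0.2, -3.7]
opening: 0.134
grasp_force: 30.0
```

```bash
python3 - <<'E'
from h import *
from rig import *
s=read_state();print(s["force"],s["moment"])
goR([.4402,-.0187,.0288],Rd(98.7),O3)
E
```

```text
[ 0.29079593 -0.2413045  -3.71039498] [-0.12063008  0.01213976 -0.00980004]
t 22.15 pos [ 0.44   -0.0186  0.1257] shift [-0.0005  0.0006  0.0012] turn [-0.0003 -0.0002 -0.0003] rows 0.0
```

Not touching yet, so I'll lower in sub-millimetre steps.

step_arm([
  [0,0,0.0015,0,0,0,1],
  [0,0,0.003,0,0,0,1],
  [0,0,0.003,0,0,0,1],
])

```text
time_s: 22.4
position: [0.4403, -0.0189, 0.1251]
tcp_rot: [[-0.151, 0.988, 0.001], [0.988, 0.151, -0.001], [-0.001, 0.001, -1.0]]
force: [-0.7, -1.5, -1.3]
opening: 0.135
grasp_force: 30.0
```

step_arm([
  [0,0,0.001,0,0,0,1],
  [0,0,0.002,0,0,0,1],
  [0,0,0.002,0,0,0,1],
])

```text
time_s: 22.65
position: [0.4406, -0.019, 0.1247]
tcp_rot: [[-0.152, 0.988, 0.001], [0.988, 0.152, -0.001], [-0.001, 0.001, -1.0]]
force: [-1.2, -2.9, 4.3]
opening: 0.135
grasp_force: 30.0
```

step_arm([
  [-0.002,0,-0.0015,0,0,0,1],
  [-0.002,0,-0.0015,0,0,0,1],
  [-0.002,0,-0.0015,0,0,0,1],
])

```text
time_s: 22.9
position: [0.4405, -0.0192, 0.1247]
tcp_rot: [[-0.151, 0.989, 0.001], [0.989, 0.151, 0.0], [-0.0, 0.001, -1.0]]
force: [1.0, -1.4, 1.2]
opening: 0.136
grasp_force: 30.0
```

Seated with about 5 N on the edge. Letting go.

step_arm([
  [0,0,0,0,0,0,0.6],
  [0,0,0,0,0,0,0.4],
  [0,0,0,0,0,0,0.2],
  [0,0,0,0,0,0,0.2],
  [0,0,0,0,0,0,0.2],
  [0,0,0,0,0,0,0.2],
  [0,0,0,0,0,0,0.2],
  [0,0,0,0,0,0,0.2],
])

```text
time_s: 23.57
position: [0.4401, -0.0191, 0.1247]
tcp_rot: [[-0.151, 0.989, -0.0], [0.989, 0.151, 0.0], [0.0, -0.0, -1.0]]
force: [0.6, 0.4, 0.0]
opening: 0.399
grasp_force: 0.0
```

step_arm([
  [0,0,0,0,0,0,0.2],
  [0,0,0,0,0,0,0.2],
  [0,0,0,0,0,0,0.2],
  [0,0,0,0,0,0,0.2],
  [0,0,0,0,0,0,0.2],
  [0,0,0,0,0,0,0.2],
  [0,0,0,0,0,0,0.2],
  [0,0,0,0,0,0,0.2],
])

```text
time_s: 24.23
position: [0.4401, -0.0191, 0.1247]
tcp_rot: [[-0.151, 0.989, -0.0], [0.989, 0.151, 0.0], [0.0, -0.0, -1.0]]
force: [1.0, -0.1, -0.5]
opening: 0.397
grasp_force: 0.0
```

```bash
python3 - <<'E'
from h import *
from rig import read_state
s=read_state(); print(s["force"],s["position"])
c=snap("wrist","w12");sd=snap("side","s12"); Rt=Rd(98.7); K_=np.array([.4402,-.0187,.0901])
for ang in (-20,-4,0,4,20):
    a=np.radians(ang)
    pt=lambda y,z,xx=0: K_+Rt[:,0]*(y*np.cos(a)-z*np.sin(a))+Rt[:,1]*xx+[0,0,y*np.sin(a)+z*np.cos(a)]
    print(ang,proj(c,[pt(.036,-.007),pt(.092,-.007)]).round(0).tolist(),"side",proj(sd,[pt(.092,-.007),pt(-.092,-.007)]).round(0).tolist())
g=cv2.cvtColor(c["image"],cv2.COLOR_RGB2GRAY); print(g[60:120:2,270].tolist(),g[170:215:2,285].tolist())
for t in ("s5","s6","s12"):
    g=cv2.cvtColor(load(t)["image"],cv2.COLOR_RGB2HSV)[185:260,195:280]
    m=((g[:,:,0]>100)&(g[:,:,1]>90)&(g[:,:,0]<130)).astype(np.uint8)
    n,l,st,ce=cv2.connectedComponentsWithStats(m); print(t,"blue",[(st[i].tolist(),(ce[i]+[195,185]).round().tolist()) for i in range(1,n) if st[i,4]>15])
E
```

```text
[ 0.95400543 -0.0677692  -0.46529489] [ 0.44011404 -0.01914015  0.12469309]
-20 [[286.0, 197.0], [286.0, 103.0]] side [[211.0, 203.0], [253.0, 219.0]]
-4 [[286.0, 195.0], [286.0, 88.0]] side [[208.0, 194.0], [254.0, 228.0]]
0 [[286.0, 195.0], [286.0, 86.0]] side [[208.0, 192.0], [254.0, 230.0]]
4 [[286.0, 195.0], [286.0, 85.0]] side [[208.0, 190.0], [254.0, 232.0]]
20 [[286.0, 201.0], [286.0, 91.0]] side [[208.0, 183.0], [252.0, 238.0]]
[166, 169, 162, 165, 165, 173, 177, 174, 169, 173, 167, 169, 177, 176, 169, 186, 236, 237, 237, 237, 235, 236, 236, 237, 239, 237, 237, 230, 236, 233] [234, 235, 235, 233, 234, 233, 232, 236, 218, 100, 90, 91, 89, 92, 89, 93, 94, 87, 97, 115, 123, 127, 121]
s5 blue [([11, 18, 15, 13, 107], [212.0, 209.0]), ([47, 47, 18, 13, 122], [249.0, 238.0])]
s6 blue [([13, 29, 11, 14, 105], [214.0, 220.0]), ([46, 37, 23, 20, 273], [253.0, 232.0])]
s12 blue [([9, 20, 15, 13, 109], [210.0, 212.0]), ([45, 48, 20, 16, 172], [249.0, 241.0])]
```

```bash
python3 - <<'E'
from h import *
def meas(tag,oz):
    c=load(tag); T=c["T_tool_cam"]; g=cv2.cvtColor(c["image"],cv2.COLOR_RGB2GRAY).astype(float)
    e=[]
    for col in range(262,306,4):
        d=np.diff(cv2.GaussianBlur(g,(3,3),0)[70:112,col]); e.append(70.5+np.argmax(np.abs(d)))
    col=g[170:215,278:292].mean(1); d=np.diff(cv2.GaussianBlur(col.reshape(-1,1),(1,3),0)[:,0]); h0=170.5+np.argmin(d[:25])
    r=lambda row: plane(c,[(285,row)],oz,T)[0][0]*1000
    print(tag,"end",np.median(e),np.round(e,0),"hole top edge",h0,"tool mm end",r(np.median(e)),"hole edge",r(h0),"diff (50 if level)",r(np.median(e))-r(h0))
meas("w4",.1007-.055);meas("w5",.1007-.055);meas("w6",.1007-.055);meas("w8",.0985-.055);meas("hole",.0965-.055);meas("w12",.0965-.055)
E
```

```text
w4 end 80.5 [80. 80. 98. 90. 92. 80. 80. 80. 80. 70. 70.] hole top edge 177.5 tool mm end 95.35796360873375 hole edge 45.231669607003035 diff (50 if level) 50.12629400173072
w5 end 85.5 [86. 86. 86. 86. 86. 86. 86. 86. 86. 86. 86.] hole top edge 180.5 tool mm end 92.97987866731938 hole edge 43.52976504739707 diff (50 if level) 49.45011361992231
w6 end 100.5 [100. 100. 100. 100. 100. 100. 100. 100. 110. 100. 100.] hole top edge 182.5 tool mm end 85.72725541883162 hole edge 42.389645470877696 diff (50 if level) 43.33760994795392
w8 end 83.5 [84. 84. 84. 84. 84. 84. 84. 84. 84. 84. 84.] hole top edge 180.5 tool mm end 93.81098868656525 hole edge 44.01377652649254 diff (50 if level) 49.79721216007271
hole end 88.5 [ 88.  88.  88. 110.  88.  82.  82.  82.  88. 104.  88.] hole top edge 185.5 tool mm end 91.38724068278088 hole edge 41.68431889854861 diff (50 if level) 49.702921784232274
w12 end 90.5 [90. 90. 90. 90. 90. 90. 90. 90. 90. 90. 90.] hole top edge 187.5 tool mm end 90.43785747078998 hole edge 40.55300848398708 diff (50 if level) 49.8848489868029
```

step_arm([
  [0,0,0,0,0,0,1],
  [0,0,0,0,0,0,1],
  [0,0,0,0,0,0,1],
  [0,0,0,0,0,0,1],
  [0,0,0,0,0,0,1],
  [0,0,0,0,0,0,1],
  [0,0,0,0,0,0,1],
])

```text
time_s: 24.92
position: [0.4403, -0.0191, 0.1247]
tcp_rot: [[-0.151, 0.989, 0.0], [0.989, 0.151, 0.0], [0.0, 0.0, -1.0]]
force: [0.5, 1.1, 0.5]
opening: 0.134
grasp_force: 30.0
```

```bash
cat >> h.py <<'E'
O4=np.array([-.0011,0,.0966])
H=np.array([.5667,.2872,.140]); YS=11.9
def peg(d,dz=0):
    a=np.radians(YS); xs=np.array([np.cos(a),np.sin(a),0]); ys=np.array([-np.sin(a),np.cos(a),0]); Z=np.array([0,0,1.])
    zp=-.5*xs+np.cos(np.pi/6)*Z; Rt=np.c_[ys,np.cos(np.pi/6)*xs+.5*Z,-zp]; return H+zp*(d-.05),Rt
E
python3 - <<'E'
from h import *
print(peg(.15)); goR(*peg(.15),O4)
E
```

```text
(array([0.51777455, 0.27688979, 0.22660254]), array([[-0.20620419,  0.84741364,  0.48925449],
       [ 0.97850899,  0.17857806,  0.10310209],
       [ 0.        ,  0.5       , -0.8660254 ]]))
t 24.92 pos [ 0.4403 -0.0191  0.1247] shift [ 0.9311  0.2436 -0.6183] turn [-0.6661  0.0186 -0.0698] rows 8.2
```

step_arm([
  [0,0,-0.02,0,0,0,1],
  [0,0,-0.06,0,0,0,1],
  [0,0,-0.14,0,0,0,1],
  [0,0,-0.24,0,0,0,1],
  [0,0,-0.36,0,0,0,1],
  [0,0,-0.48,0,0,0,1],
  [0,0,-0.58,0,0,0,1],
  [0,0,-0.62,0,0,0,1],
])

```text
time_s: 25.58
position: [0.4412, -0.0194, 0.3148]
tcp_rot: [[-0.151, 0.989, 0.006], [0.989, 0.151, -0.002], [-0.003, 0.006, -1.0]]
force: [1.6, -1.4, -4.1]
opening: 0.137
grasp_force: 30.0
```

```bash
python3 - <<'E'
from h import *
goR(*peg(.15),O4)
E
```

```text
t 25.58 pos [ 0.4412 -0.0194  0.3148] shift [0.9324 0.2405 0.014 ] turn [-0.659   0.0224 -0.0687] rows 6.9
```

step_arm([
  [0.1,0.03,0,-0.08,0,-0.01,1],
  [0.22,0.06,0,-0.18,0.005,-0.02,1],
  [0.35,0.09,0,-0.28,0.01,-0.03,1],
  [0.48,0.13,0,-0.38,0.013,-0.04,1],
  [0.61,0.16,0,-0.48,0.016,-0.05,1],
  [0.74,0.2,0,-0.58,0.019,-0.06,1],
  [0.86,0.23,0,-0.65,0.02,-0.069,1],
  [0.93,0.24,0.01,-0.66,0.02,-0.069,1],
])

```text
time_s: 26.25
position: [0.4662, 0.2699, 0.3066]
tcp_rot: [[-0.208, 0.851, 0.483], [0.978, 0.18, 0.105], [0.002, 0.494, -0.87]]
force: [0.6, -0.6, -3.4]
opening: 0.132
grasp_force: 30.0
```

step_arm([
  [0,0,0,0,0,0,1],
  [0,0,0,0,0,0,1],
  [0,0,0,0,0,0,1],
  [0,0,0,0,0,0,1],
])

```text
time_s: 26.58
position: [0.4687, 0.2664, 0.3073]
tcp_rot: [[-0.204, 0.851, 0.483], [0.979, 0.177, 0.102], [0.001, 0.494, -0.87]]
force: [0.9, -0.9, -3.1]
opening: 0.137
grasp_force: 30.0
```

```bash
python3 - <<'E'
from h import *
from rig import read_state
print(read_state()["joint_positions"].round(0),read_state()["force"]); goR(*peg(.06),O4)
c=snap("wrist","w13"); snap("side","s13"); 
P,Rt=peg(.05); print("pegtips px",proj(c,[P+Rt@[.036,0,-.03],P+Rt@[-.036,0,-.03]]))
im=c["image"][:270,140:440,::-1]; cv2.imwrite("pics/w13c.png",cv2.resize(im,None,fx=2.2,fy=2.2))
E
```

```text
[ 20.  11. 109.  -8.  30.  14.] [ 0.9360576  -0.899261   -3.13361473]
t 26.58 pos [0.4687 0.2664 0.3073] shift [0.0041 0.0124 0.2945] turn [-0.0091  0.0001 -0.0026] rows 2.1
pegtips px [[289.94431993 159.45728705]
 [289.9050856  233.97210184]]
```

step_arm([
  [0.004,0.012,0.06,-0.009,0,-0.002,1],
  [0.004,0.012,0.14,-0.009,0,-0.002,1],
  [0.004,0.012,0.21,-0.009,0,-0.002,1],
  [0.004,0.012,0.26,-0.009,0,-0.002,1],
  [0.004,0.012,0.29,-0.009,0,-0.002,1],
  [0.004,0.012,0.295,-0.009,0,-0.002,1],
  [0.004,0.012,0.295,-0.009,0,-0.002,1],
  [0.004,0.012,0.295,-0.009,0,-0.002,1],
])

```text
time_s: 27.35
position: [0.5151, 0.2782, 0.2333]
tcp_rot: [[-0.207, 0.846, 0.491], [0.978, 0.178, 0.104], [0.001, 0.502, -0.865]]
force: [-0.4, 0.3, -3.7]
opening: 0.132
grasp_force: 30.0
```

step_arm([
  [0,0,0,0,0,0,1],
  [0,0,0,0,0,0,1],
  [0,0,0,0,0,0,1],
])

```text
time_s: 27.6
position: [0.5149, 0.2786, 0.2336]
tcp_rot: [[-0.207, 0.846, 0.492], [0.978, 0.179, 0.105], [0.001, 0.503, -0.864]]
force: [0.4, 0.3, -4.5]
opening: 0.137
grasp_force: 30.0
```

```bash
python3 - <<'E'
from h import *
from rig import read_state
print(read_state()["force"]); goR(*peg(.033),O4); s=read_state()
c=snap("wrist","w14"); snap("side","s14"); T=c["world_from_camera"]
P,Rt=peg(.05); print("pegtips px",proj(c,[P+Rt@[.036,0,-.03],P+Rt@[.036,0,0]]), "hole px",proj(c,[s["position"]+s["tcp_rot"]@(O4+[.036,0,-.055])]))
a=c["image"][130:240,230:340,::-1]; cv2.imwrite("pics/w14c.png",cv2.resize(a,None,fx=5,fy=5,interpolation=cv2.INTER_CUBIC))
sd=load("s14"); print("side px of head,tips",proj(sd,[H,P+Rt@[.036,0,-.03],P+Rt@[-.036,0,-.03]]))
E
```

```text
[ 0.38746931  0.26330177 -4.46597397]
t 27.6 pos [0.5149 0.2786 0.2336] shift [-0.004  -0.0047  0.0922] turn [ 0.0043 -0.0017  0.0008] rows 0.7
pegtips px [[282.73937557 184.59222432]
 [282.93840384 175.30646735]] hole px [[285.02416081 197.24033116]]
side px of head,tips [[216.4962911  120.66356975]
 [203.79089511 109.9396631 ]
 [219.86566558 119.31302439]]
```

View pics/w14c.png

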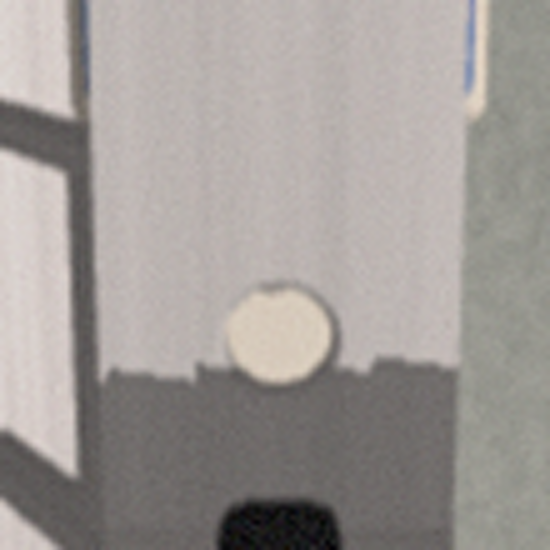

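Through the near hole at (286,197) the white seat block is visible, with the peg tip just at its upper rim at about (285,187). That is within about 1 mm of the prediction, so I'll advance.

step_arm([
  [-0.003,-0.002,0.03,0.004,-0.001,0,1],
  [-0.003,-0.002,0.06,0.004,-0.001,0,1],
  [-0.003,-0.002,0.08,0.004,-0.001,0,1],
  [-0.003,-0.002,0.09,0.004,-0.001,0,1],
  [-0.003,-0.002,0.09,0.004,-0.001,0,1],
  [-0.003,-0.002,0.09,0.004,-0.001,0,1],
])

```text
time_s: 28.2
position: [0.5278, 0.2802, 0.2083]
tcp_rot: [[-0.207, 0.848, 0.487], [0.978, 0.179, 0.103], [-0.0, 0.498, -0.867]]
force: [0.3, -0.3, -3.0]
opening: 0.135
grasp_force: 30.0
```

```bash
python3 - <<'E'
from h import *
from rig import read_state
s=read_state(); print(s["force"]); goR(*peg(.02),O4)
c=snap("wrist","w15")
P,Rt=peg(.05); t=s["position"]+s["tcp_rot"]@(O4+[.036,0,-.055]); print("tip",proj(c,[P+Rt@[.036,0,-.03]]),"hole",proj(c,[t]))
g=cv2.cvtColor(c["image"],cv2.COLOR_RGB2GRAY); print(g[184:214:2,268:306:2])
E
```

```text
[ 0.32424255 -0.34772939 -2.96620543]
t 28.2 pos [0.5278 0.2802 0.2083] shift [-0.0002  0.0004  0.0409] turn [-0.0031 -0.0001  0.0007] rows 0.3
tip [[285.43067228 193.98182314]] hole [[285.02913147 197.24107407]]
[[182 177 178 178 178 179 179 185 183 180 178 182 179 176 177 175 178 185
  183]
 [178 177 178 181 176 178 183 169 162 154 158 173 180 175 175 174 180 179
  183]
 [185 176 177 179 181 179 150 114 102 105 106 116 143 175 176 177 180 181
  183]
 [181 176 177 180 172 145 101  91  92  95  88  91 102 138 171 179 181 183
  182]
 [178 181 180 180 152 119 101  87  99 133 134  90  96 172 137 177 184 184
  182]
 [182 177 178 181 123 117 113  88 137 178 179 107 132 200 129 174 181 184
  186]
 [180 176 179 179 120 119 121 104 124 166 161 130 193 211 138 163 184 183
  181]
 [177 174 177 182 118 113 118 132 188 180 183 202 204 208 125 157 182 183
  182]
 [178 177 177 184 118 124 116 141 203 203 204 204 209 194 104 166 186 183
  185]
 [181 180 179 186 138 113 122 119 132 199 205 205 200 133  90 142 149 149
  155]
 [145 144 167 183 170 104 115 120 115 197 205 196 132  90 102 102 109 108
  107]
 [105 102 106 117 112 102  93 100 116 159 133 110  96 106 105 105 104 103
  105]
 [109 105 104 109 105 104  98  94  97  99  97 103 108 104 107 101 108 109
  105]
 [110 107 102 108 105 107 104 105 105 106 105 108 108 102 100 105 110 109
  107]
 [109 104 101 108 105 109 108 105 108 108 107 107 107 103 105 105 109 105
  109]]
```

The tip appears inside the hole at (287,194), as predicted. I'll slide it on.

step_arm([
  [0,0,0.014,-0.003,0,0,1],
  [0,0,0.028,-0.003,0,0,1],
  [0,0,0.041,-0.003,0,0,1],
  [0,0,0.041,-0.003,0,0,1],
])

```text
time_s: 28.58
position: [0.534, 0.2815, 0.1976]
tcp_rot: [[-0.207, 0.847, 0.489], [0.978, 0.179, 0.103], [-0.0, 0.5, -0.866]]
force: [-0.5, -0.7, -3.9]
opening: 0.139
grasp_force: 30.0
```

```bash
python3 - <<'E'
from h import *
from rig import read_state
s=read_state(); print(s["force"],"tool",s["tcp_rot"].T@s["force"],s["moment"]); goR(*peg(.0),O4)
E
```

```text
[-0.46512086 -0.65230879 -3.94870422] tool [-0.54138668 -2.48611797  3.12413622] [-0.16253881  0.72165286  0.01620476]
t 28.58 pos [0.534  0.2815 0.1976] shift [-0.0002 -0.0001  0.0663] turn [ 0.0003 -0.0001  0.0006] rows 0.5
```

step_arm([
  [0,0,0.012,0,0,0,1],
  [0,0,0.024,0,0,0,1],
  [0,0,0.036,0,0,0,1],
  [0,0,0.048,0,0,0,1],
  [0,0,0.053,0,0,0,1],
  [0,0,0.053,0,0,0,1],
])

```text
time_s: 29.08
position: [0.5417, 0.2831, 0.184]
tcp_rot: [[-0.207, 0.847, 0.49], [0.978, 0.179, 0.103], [-0.0, 0.5, -0.866]]
force: [0.8, 0.2, -3.2]
opening: 0.137
grasp_force: 30.0
```

```bash
python3 - <<'E'
from h import *
from rig import read_state
s=read_state(); print(s["force"],"tool",s["tcp_rot"].T@s["force"],s["moment"]); goR(*peg(.0),O4)
E
```

```text
[ 0.83197516  0.20388561 -3.17482615] tool [ 0.02807984 -0.84721875  3.17721655] [-0.27492639  0.72138599  0.00735508]
t 29.08 pos [0.5417 0.2831 0.184 ] shift [-0.0003 -0.0003  0.014 ] turn [ 0.0005 -0.0001  0.0007] rows 0.1
```

step_arm([
  [0,0,0.005,0,0,0,1],
  [0,0,0.01,0,0,0,1],
  [0,0,0.012,0,0,0,1],
  [0,0,0.012,0,0,0,1],
])

```text
time_s: 29.42
position: [0.5434, 0.2836, 0.1814]
tcp_rot: [[-0.207, 0.847, 0.49], [0.978, 0.179, 0.104], [-0.0, 0.501, -0.865]]
force: [-0.5, -0.8, -4.0]
opening: 0.134
grasp_force: 30.0
```

step_arm([
  [0,0,0.002,0,0,0,1],
  [0,0,0.004,0,0,0,1],
  [0,0,0.004,0,0,0,1],
])

```text
time_s: 29.67
position: [0.5437, 0.2836, 0.1809]
tcp_rot: [[-0.207, 0.847, 0.491], [0.978, 0.179, 0.104], [-0.0, 0.501, -0.865]]
force: [-2.7, -2.7, 1.3]
opening: 0.136
grasp_force: 30.0
```

```bash
python3 - <<'E'
from h import *
from rig import read_state
s=read_state(); print(s["force"],"tool",s["tcp_rot"].T@s["force"],s["moment"]); goR(*peg(.0),O4)
E
```

```text
[-2.74143761 -2.65352113  1.29573372] tool [-2.02963934 -2.14594149 -2.74063492] [-0.25161596  0.73664183  0.00405725]
t 29.67 pos [0.5437 0.2836 0.1809] shift [-0.0003 -0.0012  0.0015] turn [ 0.002  -0.0002  0.0006] rows 0.0
```

step_arm([
  [0,0,0.001,0,0,0,1],
  [0,0,0.002,0,0,0,1],
  [0,0,0.002,0,0,0,1],
])

```text
time_s: 29.92
position: [0.544, 0.2834, 0.1806]
tcp_rot: [[-0.207, 0.847, 0.491], [0.978, 0.179, 0.103], [-0.0, 0.501, -0.865]]
force: [-3.8, -4.7, 4.7]
opening: 0.135
grasp_force: 30.0
```

```bash
python3 - <<'E'
from h import *
from rig import read_state
s=read_state(); print("tool",s["tcp_rot"].T@s["force"],s["moment"]); goR(*peg(.0),O4)
E
```

```text
tool [-3.85720362 -1.67754831 -6.38358994] [-0.42470259  0.76796969 -0.1017184 ]
t 29.92 pos [0.544  0.2834 0.1806] shift [ 0.0006 -0.0012  0.0003] turn [0.0019 0.0002 0.0008] rows 0.0
```

step_arm([
  [0,0,-0.001,0,0,0,0.6],
  [0,0,-0.001,0,0,0,0.4],
  [0,0,-0.001,0,0,0,0.2],
  [0,0,-0.001,0,0,0,0],
  [0,0,-0.001,0,0,0,0],
  [0,0,-0.001,0,0,0,0],
  [0,0,-0.001,0,0,0,0],
])

```text
time_s: 30.5
position: [0.5442, 0.2839, 0.1802]
tcp_rot: [[-0.207, 0.847, 0.49], [0.978, 0.179, 0.104], [0.0, 0.501, -0.865]]
force: [0.5, -0.0, 0.1]
opening: 0.485
grasp_force: 0.0
```

```bash
python3 - <<'E'
from h import *
from rig import read_state
s=read_state(); print("tool",s["tcp_rot"].T@s["force"]); goR(*peg(.0),O4)
c=snap("wrist","w16"); P,Rt=peg(0); g=cv2.cvtColor(c["image"],cv2.COLOR_RGB2GRAY).astype(float)
print("exp hole,end home",proj(c,[P+Rt@[.036,0,-.055],P+Rt@[.092,0,-.055]])); P2,_=peg(.005); print("5mm off",proj(c,[P2+Rt@[.036,0,-.055],P2+Rt@[.092,0,-.055]]))
e=[60.5+np.argmax(np.abs(np.diff(cv2.GaussianBlur(g,(3,3),0)[60:115,k]))) for k in range(262,306,4)]; print(e); print(g[180:212:2,285].astype(int).tolist())
# arm left/right edges at row 130
d=np.diff(cv2.GaussianBlur(g,(3,3),0)[130]); print(np.argsort(-abs(d[200:370]))[:6]+200)
print("exp edges",proj(c,[P+Rt@[.07,-.020,-.055],P+Rt@[.07,.020,-.055]]))
E
```

```text
tool [-0.11416741  0.46217797  0.15907269]
t 30.5 pos [0.5442 0.2839 0.1802] shift [-0.0009 -0.0015 -0.0016] turn [ 0.0018 -0.0005  0.0007] rows 0.0
exp hole,end home [[284.12867869 197.95955995]
 [283.89117917  89.7864814 ]]
5mm off [[284.10154045 200.45103482]
 [283.85428205  89.39199195]]
[np.float64(71.5), np.float64(74.5), np.float64(74.5), np.float64(72.5), np.float64(80.5), np.float64(73.5), np.float64(70.5), np.float64(90.5), np.float64(90.5), np.float64(90.5), np.float64(90.5)]
[177, 179, 178, 174, 126, 98, 93, 92, 90, 89, 104, 114, 117, 115, 118, 156]
[242 321 323 324 243 319]
exp edges [[245.50890153 134.90300336]
 [322.46450444 134.83273879]]
```

step_arm([
  [0,0,-0.03,0,0,0,0],
  [0,0,-0.08,0,0,0,0],
  [0,0,-0.14,0,0,0,0],
  [0,0,-0.19,0,0,0,0.5],
  [0,0,-0.2,0,0,0,1],
  [0,0,-0.2,0,0,0,1],
  [0,0,-0.2,0,0,0,1],
  [0,0,-0.2,0,0,0,1],
])

```text
time_s: 31.22
position: [0.5147, 0.2775, 0.2316]
tcp_rot: [[-0.207, 0.847, 0.49], [0.978, 0.179, 0.103], [-0.0, 0.5, -0.866]]
force: [-0.0, 0.1, 1.1]
opening: 0.208
grasp_force: 0.0
```

step_arm([
  [0,0,0,0,0,0,1],
  [0,0,0,0,0,0,1],
  [0,0,0,0,0,0,1],
  [0,0,0,0,0,0,1],
  [0,0,0,0,0,0,1],
  [0,0,0,0,0,0,1],
  [0,0,0,0,0,0,1],
  [0,0,0,0,0,0,1],
])

```text
time_s: 31.88
position: [0.5147, 0.2775, 0.2321]
tcp_rot: [[-0.207, 0.847, 0.49], [0.978, 0.179, 0.104], [-0.0, 0.501, -0.865]]
force: [-0.0, 0.5, 0.8]
opening: 0.004
grasp_force: 0.0
```

```bash
python3 - <<'E'
from h import *
from rig import read_state
s=read_state(); print("tool",s["tcp_rot"].T@s["force"],s["opening"]); P,Rt=peg(0.05); print("to 3mm above handle top"); go(P-Rt[:,2]*.080,Rt)
c=snap("wrist","w17"); P,Rt=peg(0); print("hole exp",proj(c,[P+Rt@[.036,0,-.055],P+Rt@[.092,0,-.055]]))
P5,_=peg(.005); print("5mm",proj(c,[P5+Rt@[.036,0,-.055],P5+Rt@[.092,0,-.055]]))
g=cv2.cvtColor(c["image"],cv2.COLOR_RGB2GRAY)
x,y=proj(c,[P+Rt@[.036,0,-.055]])[0].astype(int); print(x,y);print(g[y-12:y+13:2,x-12:x+13:2]); print(g[y-95:y-50:2,x-10].tolist(),y-95)
E
```

```text
tool [ 0.53604503  0.50211472 -0.67807594] 0.004274693555290292
to 3mm above handle top
t 31.88 pos [0.5147 0.2775 0.2321] shift [-0.0042 -0.0009  0.0873] turn [ 0.0015 -0.0003  0.0007] rows 0.6
hole exp [[284.70459962 175.51043723]
 [284.5663545   93.03892087]]
5mm [[284.69363926 176.95455014]
 [284.55155472  92.81794349]]
284 175
[[169 174 175 175 181 174 175 181 177 168 171 175 179]
 [171 170 171 175 176 173 172 178 175 172 169 180 178]
 [168 170 174 169 166 164 156 158 171 172 171 174 175]
 [172 173 175 153 193 196 164 107 122 166 170 175 177]
 [169 174 175 126 121 104  92  93 109 120 169 178 178]
 [105 104 122 117 109  85  82  94 116 111 154 178 176]
 [102  94 118 119 103  84 104 103 110 123 135 179 180]
 [107  96 114 117  97  86 102 118 129 128 135 178 172]
 [ 96  95 108 132 105  90  99 124 141 147 156 177 177]
 [108  99  93 161 113  81 103 134 147 151 168 177 180]
 [168 152 150 146 113  83 154 176 151 152 168 176 173]
 [169 176 174 170 165 101 139 168 144 155 166 173 175]
 [169 172 171 173 181 169 152 156 158 168 172 175 174]]
[194, 192, 189, 189, 190, 192, 193, 178, 173, 176, 176, 166, 164, 134, 156, 155, 139, 112, 113, 174, 176, 177, 176] 80
```

step_arm([
  [-0.003,0,0.03,0,0,0,1],
  [-0.003,0,0.055,0,0,0,1],
  [-0.003,0,0.075,0,0,0,1],
  [-0.003,0,0.085,0,0,0,1],
  [-0.003,0,0.089,0,0,0,1],
  [-0.003,0,0.092,0,0,0,1],
  [-0.003,0,0.094,0,0,0,1],
  [-0.003,0,0.094,0,0,0,1],
])

```text
time_s: 32.6
position: [0.5287, 0.2796, 0.2077]
tcp_rot: [[-0.207, 0.847, 0.49], [0.978, 0.179, 0.104], [-0.0, 0.501, -0.865]]
force: [-0.4, -0.4, 0.2]
opening: 0.005
grasp_force: 0.0
```

step_arm([
  [0,0,0.0015,0,0,0,1],
  [0,0,0.003,0,0,0,1],
  [0,0,0.003,0,0,0,1],
])

```text
time_s: 32.85
position: [0.5292, 0.2797, 0.2072]
tcp_rot: [[-0.207, 0.846, 0.491], [0.978, 0.179, 0.104], [0.0, 0.501, -0.865]]
force: [0.2, -0.4, 0.3]
opening: 0.003
grasp_force: 0.1
```

```bash
python3 - <<'E'
from h import *
from rig import read_state
s=read_state(); print("tool",s["tcp_rot"].T@s["force"],s["opening"]); P,Rt=peg(0.05); go(P-Rt[:,2]*.077,Rt)
E
```

```text
tool [-0.47398397  0.24211453 -0.26368162] 0.002582511284662713
t 32.85 pos [0.5292 0.2797 0.2072] shift [-0.0015 -0.0015  0.0011] turn [ 0.0022 -0.0005  0.0008] rows 0.0
```

step_arm([
  [0,0,0.002,0,0,0,1],
  [0,0,0.004,0,0,0,1],
  [0,0,0.004,0,0,0,1],
])

```text
time_s: 33.1
position: [0.5292, 0.2798, 0.2071]
tcp_rot: [[-0.207, 0.846, 0.491], [0.978, 0.179, 0.104], [-0.0, 0.502, -0.865]]
force: [-6.6, -1.8, 9.8]
opening: 0.003
grasp_force: 5.5
```

step_arm([
  [0,0,0.0015,0,0,0,1],
  [0,0,0.003,0,0,0,1],
  [0,0,0.003,0,0,0,1],
])

```text
time_s: 33.35
position: [0.5292, 0.2798, 0.207]
tcp_rot: [[-0.207, 0.846, 0.491], [0.978, 0.179, 0.104], [-0.0, 0.502, -0.865]]
force: [-10.1, -2.5, 14.3]
opening: 0.01
grasp_force: 9.1
```

```bash
python3 - <<'E'
from h import *
from rig import read_state
s=read_state(); print("tool",s["tcp_rot"].T@s["force"],s["opening"]); P,Rt=peg(0.05); go(P-Rt[:,2]*.077,Rt)
E
```

```text
tool [ -0.37066083  -1.80086074 -17.55461268] 0.010044936071675392
t 33.35 pos [0.5292 0.2798 0.207 ] shift [-0.0015 -0.0015  0.0005] turn [ 0.0035 -0.0004  0.0013] rows 0.0
```

It is rigid at the home height under about 12–17 N, so the rotor is fully home. Retracting.

step_arm([
  [0,0,-0.05,0,0,0,1],
  [0,0,-0.15,0,0,0,1],
  [0,0,-0.28,0,0,0,1],
  [0,0,-0.4,0,0,0,1],
  [0,0,-0.5,0,0,0,1],
  [0,0,-0.5,0,0,0,1],
  [0,0,-0.5,0,0,0,1],
  [0,0,-0.5,0,0,0,1],
])

```text
time_s: 34.02
position: [0.4565, 0.2642, 0.3345]
tcp_rot: [[-0.207, 0.847, 0.49], [0.978, 0.179, 0.103], [-0.0, 0.501, -0.866]]
force: [0.2, -0.5, -0.1]
opening: 0.005
grasp_force: 0.0
```

```bash
python3 - <<'E'
from h import *
from rig import *
s=read_state(); print(s["position"],s["force"])
c=snap("wrist","w18"); t=snap("top","t18"); P,Rt=peg(0); g=cv2.cvtColor(c["image"],cv2.COLOR_RGB2GRAY)
for d in (0,.006):
    P,_=peg(d); print(d,proj(c,[P+Rt@[.036,0,-.055],P+Rt@[-.036,0,-.055],P+Rt@[.092,0,-.055]]).round(1).tolist())
P,_=peg(0); x,y=proj(c,[P+Rt@[.036,0,-.055]])[0].astype(int); print(x,y); print(g[y-8:y+9,x-8:x+9:2]); print(g[y-60:y-20,x-8].tolist())
# tray rotor in top view: bright arm on tray, dark handle
o=np.array([.6505,.0225,.004]); a=np.radians(87.1); u=np.array([np.cos(a),np.sin(a),0])
for n,T in (("t9",load("t9")),("t18",t)):
    gg=cv2.cvtColor(T["image"],cv2.COLOR_RGB2GRAY); h=proj(T,[o+[0,0,.102]])[0].astype(int); w=gg[h[1]-6:h[1]+7,h[0]-14:h[0]+15]; m=np.argwhere(w<60); print(n,h,m.mean(0)-[6,14],len(m))
E
```

```text
[0.45645461 0.26422849 0.33453748] [ 0.195172   -0.53679331 -0.13180287]
0 [[285.4, 151.6], [285.5, 216.3], [285.4, 95.4]]
0.006 [[285.4, 152.4], [285.5, 218.0], [285.4, 95.2]]
285 151
[[180 176 180 182 178 177 173 176 182]
 [175 176 182 177 179 178 173 177 183]
 [173 176 172 173 166 178 174 176 178]
 [175 178 170 174 157 162 175 179 180]
 [179 176 180 187 148 131 165 179 179]
 [171 174 161 155 118 111 151 178 175]
 [141 149 135 107  94 108 126 173 180]
 [105 117 120  89  91 109 120 175 183]
 [102 112 117  91 102 123 124 169 179]
 [ 99 113 115  91 103 137 137 172 182]
 [100 112 115  86 109 137 145 172 182]
 [104 109 125  90 132 157 151 174 179]
 [ 99 108 161  88 157 162 155 179 181]
 [120 111 164  97 149 160 162 178 179]
 [158 152 162 120 131 142 167 177 181]
 [172 172 172 152 137 153 167 178 178]
 [178 174 176 173 167 169 175 177 179]]
[197, 195, 191, 190, 192, 181, 176, 176, 176, 181, 177, 174, 132, 108, 107, 124, 152, 152, 135, 128, 161, 172, 182, 178, 177, 174, 180, 176, 177, 174, 176, 176, 175, 172, 177, 177, 177, 173, 173, 178]
t9 [240 180] [-0.68322981 -1.50931677] 161
t18 [240 180] [0.47540984 0.85245902] 61
```

```bash
python3 -c "
from rig import *
print(hand_in())"
```

```text
the job is handed in; nothing more can be done
None
```

I checked both rotors and handed the job in at about 34 s of the 72 s limit: the near rotor tipped and now stands upright in the white tray, and the far rotor stayed level and hangs fully home on the drain-stand pegs.

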